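# Move the row of small toys to the display stand, in the order of the large ones

### The arm

A 7-joint arm with a two-finger parallel gripper is mounted at the origin on the work surface. World frame = base frame: x ahead of the robot, y to its left, z up, the work surface at z = 0. Lengths are in m, angles in rad, forces in N, time in s.
With the tool pointing down it reaches from about 0.4 to 0.85 m from the base axis. Payload 10.4 kg.
Tool frame: the origin (TCP) lies between the finger pads; the fingertips stand 8 mm ahead of it and the grasp point (between the pads) lies 11 mm behind it; z points along the fingers, x is the direction in which the jaws open and shut, and the axes are right-handed (so a half turn about z gives the same grasp; the last joint's range is limited). The gripper opens to 87 mm and grips with 3 to 60 N. Pads are 19 mm wide; open, the fingers measure 117 mm over their backs; the gripper's body (75 mm by 190 mm) begins 51 mm behind the grasp point.
Start: joints at [-1.299, 0.332, -0.065, 1.46, 0.022, 1.35, -0.088], TCP at [0.182, 0.598, 0.198] pointing down, gripper open.
Joint ranges: [-2.6, 2.6], [-0.5, 2.12], [-1.47, 1.34], [0.16, 2.42], [-1.27, 4.41], [0.06, 2.06], [-2.6, 2.6]. Speed limits (rad/s): [2.22, 2.22, 2.79, 2.79, 3.14, 3.14, 3.14].

### API

Orientations are given as a unit quaternion [x, y, z, w].
In Python, from bench import r, viewer gives the robot as it stands.
- The arm moves only by the tool apply_moves, never from a script. Its argument "increments" is a list of rows, each an object with "grip": the closure in counts, from 0 (fully open) to 255 (shut); "xyz": the shift along the tool's x, y, z in mm, a list of three; "rotation": the turn, a rotation vector about the tool's x, y, z in degrees, a list of three. A call has 1 to 5 rows; each row is the pose to reach, as a shift and turn from the pose measured when the call began, along the tool's axes at that moment; what a row does not reach only later rows make up. A row lasts 1/8 s, in which the tool goes at most 62.5 mm and 10.7 degrees, less where a joint would pass 70% of its speed; a pose out of reach is approached as far as the arm can. A call with a gripper value outside its range is refused whole. The fingers move at their own pace and stop on an object; "squeeze" is the grip in N (left out, the last holds). Time passes only in rows, so rows that repeat a pose let the fingers close. It gives the time, the measured TCP pose, the force and the opening at its end, in the units of the state.
- r.read_state(): the state, without advancing time (a new reading comes with each control period).
- viewer.camera(name): name is "side" or "top"; returns a dict with "img" (384x512x3 uint8, blue, green, red), "range_z" (384x512 float32, m along the optical axis (not along the pixel's ray), 0 where there is no reading), "vertical_fov" (degrees; the focal length in pixels is half the picture's height over the tangent of half this angle, whatever the lens; pixels are square), "cx", "cy" (the principal point, pixels), "D" ([k1, k2, p1, p2, k3] as OpenCV has them; the pictures are not rectified), "rvec" (rotation vector, rad) and "tvec" (3), from world to camera coordinates, as OpenCV has them. Camera axes: x right, y down, z forward; pixel columns grow to the right and rows downward; lengths in m; the calibration is good to about 2 mm. A picture is of the moment at which its call begins.
- r.close_job(): hands the job in, once; it reports no verdict.
The state is a dict: "time": time; "joint_positions": joint angles; "joint_vel": joint speeds; "joint_torque": joint torques, N m; "ee_pos": TCP position; "eef_rot": TCP orientation; "ft_force": force on the tool from outside, world axes, zero at the start; "torque": the same for the moment, N m; "width": finger opening in m.
Only numpy, scipy, OpenCV 4.12 (cv2) and the standard library are available. Lean on these libraries where they do the work, as an engineer would, in place of code of your own. Each camera call takes 0.05 s, during which the arm holds its last target.

### The job

Move the four small wooden toys, one after another, from the stock tray to the display stand, so that their row has the same order as the row of large models there: each small toy stands in the bay directly in front of the large model of its own kind, in the middle of the grey mat, with its length in line with the large one (either end first). Keep every toy upright all the way, leave the ring pyramid and the gift box where they are, and let go of everything at the end.

Things in the scene. Friction and masses are not known exactly. Their poses are not given: they have to be found in the camera images.
- drum: Small wooden toy drum: upright cylinder, diameter 40, height 36; grip across any diameter. Sizes in mm. Loose, under 100 g. Origin: centre of underside, z up. Starts upright in one of 4 bays in a row (pitch 84) of the grey plastic stock tray, left or right of the display stand; tray floor 12 above the counter, lips between bays 5 above floor.
- loco: Small wooden toy locomotive: block 62 (x) x 34 (y) x 20 high with cab (-x end, to 45), boiler and chimney (to 46); grip across y at the middle. Sizes in mm. Loose, under 100 g. Origin: centre of underside, z up. Starts upright in one of 4 bays in a row (pitch 84) of the grey plastic stock tray, left or right of the display stand; tray floor 12 above the counter, lips between bays 5 above floor.
- boat: Small wooden toy boat: hull x -31 to +32 (pointed bow +x), 34 wide (y), 24 high; deckhouse and funnel to 46; grip hull across y at the middle. Sizes in mm. Loose, under 100 g. Origin: centre of underside, z up. Starts upright in one of 4 bays in a row (pitch 84) of the grey plastic stock tray, left or right of the display stand; tray floor 12 above the counter, lips between bays 5 above floor.
- house: Small wooden toy house: walls 42 (x) x 36 (y) x 26 high, gable roof with ridge along x at 44; grip walls across y. Sizes in mm. Loose, under 100 g. Origin: centre of underside, z up. Starts upright in one of 4 bays in a row (pitch 84) of the grey plastic stock tray, left or right of the display stand; tray floor 12 above the counter, lips between bays 5 above floor.
- large_drum: Large model of the small drum, 1.5 times its size, fixed in the green display stand's far row. Origin: centre of underside, on the stand's floor 12 mm above the counter; z up, x away from the robot. Its empty bay: middle of a grey mat 84 x 52 mm, 110 mm from this origin along -x, floor at this origin's height. Bays at 84 mm pitch, lips 5 mm high.
- large_loco: Large model of the small loco, 1.5 times its size, fixed in the green display stand's far row. Origin: centre of underside, on the stand's floor 12 mm above the counter; z up, x away from the robot. Its empty bay: middle of a grey mat 84 x 52 mm, 110 mm from this origin along -x, floor at this origin's height. Bays at 84 mm pitch, lips 5 mm high.
- large_boat: Large model of the small boat, 1.5 times its size, fixed in the green display stand's far row. Origin: centre of underside, on the stand's floor 12 mm above the counter; z up, x away from the robot. Its empty bay: middle of a grey mat 84 x 52 mm, 110 mm from this origin along -x, floor at this origin's height. Bays at 84 mm pitch, lips 5 mm high.
- large_house: Large model of the small house, 1.5 times its size, fixed in the green display stand's far row. Origin: centre of underside, on the stand's floor 12 mm above the counter; z up, x away from the robot. Its empty bay: middle of a grey mat 84 x 52 mm, 110 mm from this origin along -x, floor at this origin's height. Bays at 84 mm pitch, lips 5 mm high.
- ring_pyramid: Bystander: loose wooden stacking-ring toy, 64 mm diameter, 88 mm tall, beyond the stock tray. Origin: centre of its underside. A loose brass counter bell, 68 mm diameter, 45 mm tall, and the gift box stand in a row with it.
- gift_box: Bystander: loose wrapped gift box with a blue ribbon, 70 x 70 x 45 mm (55 mm with its bow), beyond the stock tray. Origin: centre of its underside.
Things that resemble listed ones, but are neither listed nor needed, are in the scene too. Leave any purple, red or turquoise look-alike of the boat alone.

How it is judged:
At the end, for the whole second after the job is handed in: Each small toy rests upright (0.1 rad) on the stand (height within 4 mm) before its own large model, within 12 mm sideways and 15 mm fore and aft of the mat's middle; locomotive, boat and house lie within 0.26 rad of the large one's length, either way round (x of drum in the frame of large_drum between -0.125 and -0.095 m and y of drum in the frame of large_drum between -0.012 and 0.012 m and z of drum in the frame of large_drum between -0.004 and 0.004 m and angle between each of drum, loco, boat, house's own z axis and vertical below 0.1 rad and linear speed of each of drum, loco, boat, house below 0.02 m/s and x of loco in the frame of large_loco between -0.125 and -0.095 m and y of loco in the frame of large_loco between -0.012 and 0.012 m and z of loco in the frame of large_loco between -0.004 and 0.004 m and angle between the x axis of loco and the x axis of large_loco, either way round below 0.26 rad and x of boat in the frame of large_boat between -0.125 and -0.095 m and y of boat in the frame of large_boat between -0.012 and 0.012 m and z of boat in the frame of large_boat between -0.004 and 0.004 m and angle between the x axis of boat and the x axis of large_boat, either way round below 0.26 rad and x of house in the frame of large_house between -0.125 and -0.095 m and y of house in the frame of large_house between -0.012 and 0.012 m and z of house in the frame of large_house between -0.004 and 0.004 m and angle between the x axis of house and the x axis of large_house, either way round below 0.26 rad); the robot touches nothing.
It fails at once if a small toy was tipped over (more than 0.7 rad from upright) (angle between any of drum, loco, boat, house's own z axis and vertical above 0.7 rad).
It fails at once if the ring pyramid or the gift box was displaced by more than 30 mm (distance of any of ring_pyramid, gift_box from where it was at the start of the episode above 0.03 m).
It also fails if it takes over 106 s, if anything falls off the work surface, if the arm or the gripper's body presses on something with over 40 N, if the wrist force passes 120 N, or if a joint passes its speed limit or range.

## Working session

There is one attempt and no reset: what is moved stays moved. The work goes in short steps, Python scripts to look and compute and a tool call to move; the robot and the scene stay as the last step left them, time stands still between calls to the robot, and variables do not carry over. Pictures are saved under pics/ and viewed, and the job is handed in when it is done.

Besides the shell and the picture viewer there is one more tool, called after "Request:" as name(argument=value, ...) on one line, values as JSON. apply_moves: Moves the arm, as the interface text tells. Its arguments: {"type":"object","properties":{"increments":{"type":"array","items":{"type":"object","properties":{"grip":{"type":"number"},"xyz":{"type":"array","items":{"type":"number"}},"rotation":{"type":"array","items":{"type":"number"}}}}},"squeeze":{"type":"number"}},"required":["increments"]}

```bash
mkdir -p pics; ls; cat > h.py <<'E'
import numpy as np, cv2
from bench import r, viewer
def K(c):
    f=192/np.tan(np.radians(c["vertical_fov"])/2)
    return np.array([[f,0,c["cx"]],[0,f,c["cy"]],[0,0,1.]])
def ray(c,uv):
    p=cv2.undistortPoints(np.array(uv,float).reshape(-1,1,2),K(c),np.array(c["D"],float)).reshape(-1,2)
    R=cv2.Rodrigues(np.array(c["rvec"],float))[0]; t=np.array(c["tvec"],float).ravel()
    d=np.c_[p,np.ones(len(p))]@R; o=-R.T@t
    return o,d
def plane(c,uv,z):
    o,d=ray(c,uv); return o+d*((z-o[2])/d[:,2])[:,None]
def cloud(c):
    h,w=c["range_z"].shape; v,u=np.mgrid[:h,:w]
    o,d=ray(c,np.c_[u.ravel(),v.ravel()]); 
    P=o+d*c["range_z"].reshape(-1,1); P[c["range_z"].ravel()==0]=np.nan
    return P.reshape(h,w,3)
def proj(c,P):
    return cv2.projectPoints(np.array(P,float).reshape(-1,3),np.array(c["rvec"],float),np.array(c["tvec"],float),K(c),np.array(c["D"],float))[0].reshape(-1,2)
E
python3 - <<'E'
from h import *
import pickle
for n in("top","side"):
    c=viewer.camera(n); cv2.imwrite(f"pics/{n}0.png",c["img"]); pickle.dump(c,open(f"{n}0.pkl","wb"))
    print(n,{k:c[k] for k in c if k not in("img","range_z")}); print(ray(c,[[256,192]]), (c["range_z"]==0).mean())
print(r.read_state())
E
```

```text
pics
top {'vertical_fov': 54.46033288854625, 'cx': 251.144624917099, 'cy': 186.27200813637242, 'D': array([-0.04442149,  0.        ,  0.        ,  0.        ,  0.        ]), 'rvec': array([ 2.20188451, -2.13995475,  0.1416554 ]), 'tvec': array([-8.88910321e-04,  4.77486282e-01,  9.54929738e-01])}
(array([0.36619473, 0.02796439, 1.00249896]), array([[ 0.09827725, -0.02897254, -0.99494081]])) 0.0038808186848958335
side {'vertical_fov': 49.97982034858012, 'cx': 247.15065222846292, 'cy': 195.4868590547972, 'D': array([-0.02106077,  0.        ,  0.        ,  0.        ,  0.        ]), 'rvec': array([ 2.12504346, -0.92301167,  0.42240485]), 'tvec': array([-0.33934124,  0.2644121 ,  0.89314274])}
(array([-0.13670279, -0.59381285,  0.78196472]), array([[ 0.57232024,  0.50691174, -0.64499859]])) 0.004130045572916667
{'time': 0.1, 'joint_positions': array([-1.29857983,  0.33279044, -0.06469516,  1.46084247,  0.02164301,
        1.3499149 , -0.08852845]), 'joint_vel': array([-0.00020115, -0.00312676,  0.00040435, -0.00253533,  0.00058074,
        0.00151948,  0.00117112]), 'joint_torque': array([ 1.77073947e-03, -6.24548936e+01,  2.49890587e-02, -3.90711272e+01,
       -6.13514450e-02,  3.66916589e-02,  8.22075140e-05]), 'ee_pos': array([0.18151663, 0.59766976, 0.19775201]), 'eef_rot': array([ 8.03295782e-01,  5.95579961e-01, -4.73899246e-04,  4.14157593e-04]), 'ft_force': array([ 0.82504916, -1.59956662,  0.43382619]), 'torque': array([-0.01319553,  0.01376396,  0.02809093]), 'width': 0.08676678316479379}
```

View pics/top0.png

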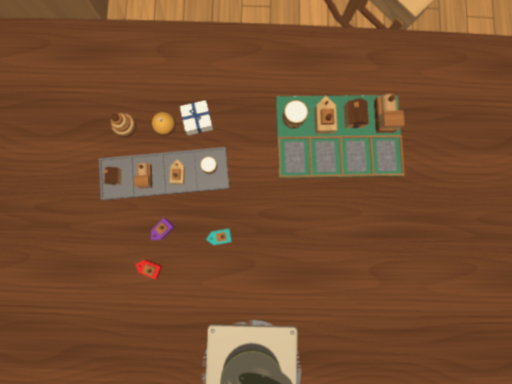

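View pics/side0.png

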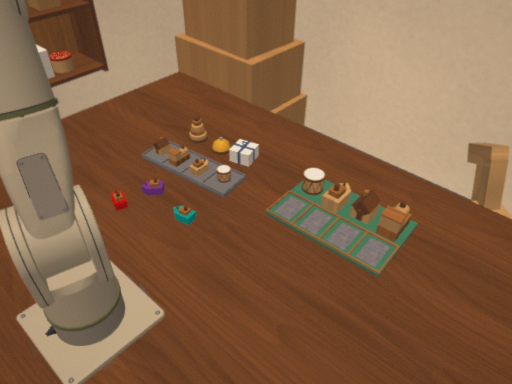

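```bash
python3 - <<'E'
from h import *
import pickle
c=pickle.load(open("top0.pkl","rb")); s=pickle.load(open("side0.pkl","rb"))
print(proj(c,[[0.182,.598,.198],[0,0,0]]),proj(s,[[0.182,.598,.198],[0,0,0]]))
a=cv2.resize(c["img"][80:290,90:250],None,fx=3.7,fy=2.8*1.32,interpolation=cv2.INTER_CUBIC)[:600]
cv2.imwrite("pics/t_tray.png",cv2.resize(c["img"][90:290,85:245],None,fx=3,fy=3,interpolation=cv2.INTER_CUBIC))
cv2.imwrite("pics/t_stand.png",cv2.resize(c["img"][85:190,265:415],None,fx=5,fy=5,interpolation=cv2.INTER_CUBIC))
cv2.imwrite("pics/s_tray.png",cv2.resize(s["img"][105:235,100:270],None,fx=4.5,fy=4.5,interpolation=cv2.INTER_CUBIC))
for n,k in(("top",c),("side",s)):
  P=cloud(k); print(n,np.nanmedian(P[250:300,300:400,2]) )
P=cloud(c)
for uv in [(111,176),(143,175),(177,172),(208,165),(295,112),(326,115),(357,112),(390,112),(295,155),(326,155),(357,155),(387,155),(122,185),(122,124),(163,123),(196,117),(161,229),(148,269),(219,237)]:
    print(uv,P[uv[1],uv[0]].round(3))
E
```

```text
[[-25.96197902 306.93016377]
 [250.80116903 370.76247008]] [[ 20.26016947 112.62074743]
 [ 91.40463172 316.84296974]]
top -0.0009659025886412653
side -0.0003365724163659767
(111, 176) [0.491 0.375 0.048]
(143, 175) [0.495 0.291 0.056]
(177, 172) [0.507 0.206 0.045]
(208, 165) [0.527 0.126 0.048]
(295, 112) [ 0.671 -0.095  0.065]
(326, 115) [ 0.661 -0.173  0.08 ]
(357, 112) [ 0.675 -0.257  0.069]
(390, 112) [ 0.675 -0.34   0.08 ]
(295, 155) [ 0.568 -0.104  0.013]
(326, 155) [ 0.571 -0.189  0.011]
(357, 155) [ 0.573 -0.273  0.013]
(387, 155) [ 0.576 -0.356  0.015]
(122, 185) [0.472 0.358 0.01 ]
(122, 124) [0.627 0.354 0.057]
(163, 123) [0.639 0.252 0.033]
(196, 117) [0.654 0.163 0.048]
(161, 229) [0.359 0.239 0.046]
(148, 269) [0.258 0.267 0.044]
(219, 237) [0.343 0.092 0.034]
```

View pics/t_tray.png

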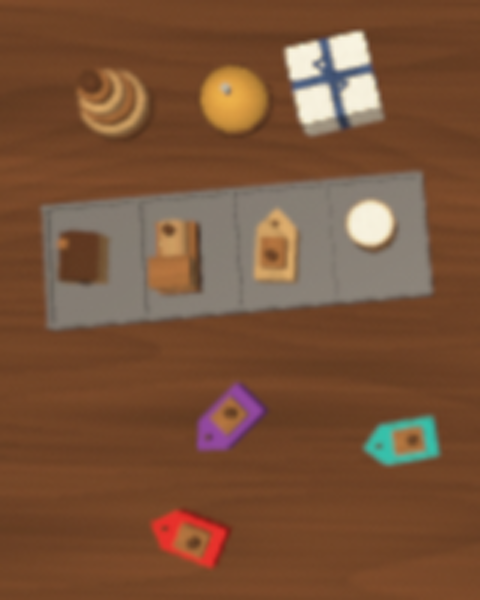

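View pics/t_stand.png

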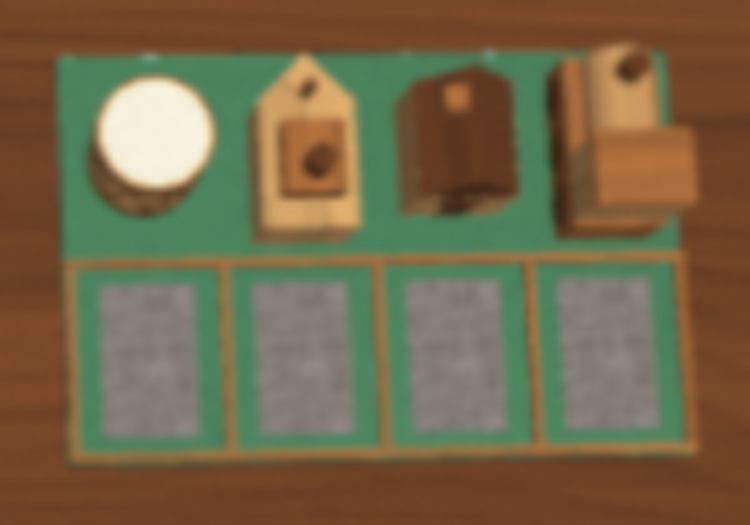

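View pics/s_tray.png

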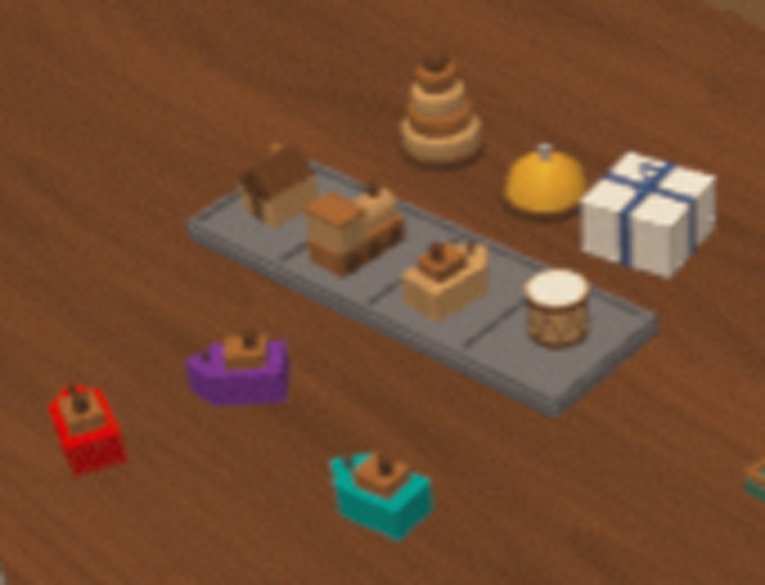

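Candidates: the wanted boat is the natural-wood one in the tray at (177,172). The look-alikes are purple (161,229), red (148,269) and turquoise (219,237), all off the tray. House is at (111,176), loco (143,175) and drum (208,165). The stand order from the left is drum, boat, house, loco.

```bash
cat > meas.py <<'E'
from h import *
import pickle,sys
c=pickle.load(open("top0.pkl","rb")); s=pickle.load(open("side0.pkl","rb"))
P=cloud(c); S=cloud(s)
# mats: low saturation blobs in stand region
hsv=cv2.cvtColor(c["img"],cv2.COLOR_BGR2HSV)
m=np.zeros(hsv.shape[:2],np.uint8); m[125:182,275:408]=1
g=((hsv[...,1]<70)&(m>0)).astype(np.uint8)
n,l,st,ce=cv2.connectedComponentsWithStats(g)
mats=[]
for i in range(1,n):
    if st[i,4]>200:
        cn=cv2.findContours((l==i).astype(np.uint8),0,2)[0][0]
        w=plane(c,cn.reshape(-1,2),.012)[:,:2].astype(np.float32)
        q=cv2.minAreaRect(w*1000); M=plane(c,[ce[i]],.012)[0]; mats.append(M[:2]); print("mat",st[i],M.round(4),q)
mats=np.array(mats); d=np.polyfit(mats[:,1],mats[:,0],1); print("row yaw",np.degrees(np.arctan(-d[0])))
# green stand rect
g=((hsv[...,0]>55)&(hsv[...,0]<85)&(hsv[...,1]>90)).astype(np.uint8); g[:,:260]=0
ys,xs=np.nonzero(g); w=plane(c,np.c_[xs,ys],.012)[:,:2].astype(np.float32); print("green rect",cv2.minAreaRect(w*1000))
# side view mats
hs=cv2.cvtColor(s["img"],cv2.COLOR_BGR2HSV)
m=np.zeros(hs.shape[:2],np.uint8); m[185:270,265:400]=1
g=((hs[...,1]<70)&(m>0)).astype(np.uint8); n,l,st,ce=cv2.connectedComponentsWithStats(g)
for i in range(1,n):
    if st[i,4]>150: print("side mat",st[i],plane(s,[ce[i]],.012)[0].round(4))
# toys
for nm,b in dict(house=(.49,.375),loco=(.495,.291),boat=(.507,.206),drum=(.527,.126)).items():
  for t,Q in(("top",P),("side",S)):
    X=Q.reshape(-1,3); X=X[np.isfinite(X[:,2])]
    X=X[(np.hypot(X[:,0]-b[0],X[:,1]-b[1])<.045)&(X[:,2]>.022)&(X[:,2]<.07)]
    q=cv2.minAreaRect((X[:,:2]*1000).astype(np.float32))
    print(nm,t,len(X),"bbox",X[:,:2].min(0).round(4),X[:,:2].max(0).round(4),X[:,2].max().round(4),np.round(q[0],1),np.round(q[1],1),round(q[2],1))
E
python3 meas.py
```

```text
mat [284 141  21  32 634] [ 0.5632 -0.1024  0.012 ] ((563.7406616210938, -101.72161865234375), (85.27405548095703, 54.63633346557617), 1.760357141494751)
mat [315 141  21  32 619] [ 0.5673 -0.1859  0.012 ] ((566.4501953125, -185.94186401367188), (85.4168472290039, 54.571163177490234), 1.9540456533432007)
mat [346 141  21  31 612] [ 0.5703 -0.27    0.012 ] ((570.5250244140625, -270.090087890625), (83.0893325805664, 54.71975326538086), 2.0066375732421875)
mat [376 140  21  31 607] [ 0.576 -0.354  0.012] ((576.107177734375, -353.9436950683594), (83.49630737304688, 54.735374450683594), 2.0683937072753906)
row yaw 2.822451604543058
green rect ((629.79931640625, -224.01687622070312), (215.10269165039062, 336.0215759277344), 2.8801052570343018)
side mat [274 196  33  24 422] [ 0.5599 -0.1027  0.012 ]
side mat [299 209  34  26 469] [ 0.5642 -0.1859  0.012 ]
side mat [326 223  34  28 525] [ 0.5683 -0.2702  0.012 ]
side mat [355 237  35  30 585] [ 0.573  -0.3537  0.012 ]
house top 252 bbox [0.4723 0.3616] [0.5158 0.3977] 0.0577 [493.8 380.4] [43.  36.2] 2.8
house side 181 bbox [0.4691 0.3585] [0.5176 0.3971] 0.0571 [493.  378.8] [47.7 38.6] 3.0
loco top 370 bbox [0.466  0.2762] [0.5294 0.3152] 0.0599 [497.4 296.7] [61.6 36.3] 4.7
loco side 268 bbox [0.4636 0.2742] [0.5299 0.314 ] 0.06 [496.6 292.2] [39.3 66.8] 85.6
boat top 289 bbox [0.479  0.1916] [0.5401 0.2265] 0.0605 [509.6 209.1] [61.1 34.8] 0.5
boat side 198 bbox [0.4764 0.1888] [0.5421 0.2264] 0.0597 [508.5 205.7] [36.4 66.3] 84.4
drum top 215 bbox [0.509  0.1056] [0.5491 0.1452] 0.0526 [529.  125.1] [40.  39.2] 2.6
drum side 178 bbox [0.5077 0.1041] [0.5485 0.1457] 0.051 [527.1 125.5] [41.1 38.9] 68.5
```

```bash
cat > go.py <<'E'
import sys; from h import *
from scipy.spatial.transform import Rotation as Ro
# go.py x y z yaw(deg of toy x axis): jaw along toy y
def go(x,y,z,yaw):
    s=r.read_state(); R=Ro.from_quat(s["eef_rot"])
    best=None
    for k in (90,-90):
        a=np.radians(yaw+k); X=np.array([np.cos(a),np.sin(a),0]); Z=np.array([0,0,-1.]); T=Ro.from_matrix(np.c_[X,np.cross(Z,X),Z])
        v=(R.inv()*T).as_rotvec()
        if best is None or np.linalg.norm(v)<np.linalg.norm(best): best=v
    print("t",s["time"],"pos",s["ee_pos"].round(4),"F",s["ft_force"].round(1),"w",round(s["width"],4),"q7",s["joint_positions"].round(2))
    print("xyz",(R.inv().apply(np.array([x,y,z])-s["ee_pos"])*1000).round(1),"rot",np.degrees(best).round(1))
a=list(map(float,sys.argv[1:]))
for i in range(0,len(a),4): go(*a[i:i+4])
E
python3 go.py .4935 .3795 .13 3
```

```text
t 0.1 pos [0.1815 0.5977 0.1978] F [ 0.8 -1.6  0.4] w 0.0868 q7 [-1.3   0.33 -0.06  1.46  0.02  1.35 -0.09]
xyz [-118.   361.9   67.9] rot [ -0.    0.1 -19.9]
```

Request:
apply_moves(increments=[{"xyz": [-20, 60, 10], "rotation": [0, 0, -4], "grip": 100}, {"xyz": [-39, 120, 22], "rotation": [0, 0, -8], "grip": 100}, {"xyz": [-59, 180, 34], "rotation": [0, 0, -12], "grip": 100}, {"xyz": [-78, 240, 45], "rotation": [0, 0, -16], "grip": 100}, {"xyz": [-98, 300, 56], "rotation": [0, 0, -20], "grip": 100}], squeeze=15)

```text
time: 0.72
ee_pos: [0.4347, 0.42, 0.1427]
eef_rot: [0.687, 0.727, -0.001, 0.0]
ft_force: [0.7, 1.3, 0.2]
width: 0.0539
```

```bash
python3 go.py .4935 .3795 .10 3
```

```text
t 0.725 pos [0.4347 0.42   0.1427] F [0.7 1.3 0.2] w 0.0539 q7 [-0.88  0.32  0.05  1.6  -0.02  1.23  0.8 ]
xyz [-43.7  56.5  42.8] rot [-0.   0.1  0.3]
```

Request:
apply_moves(increments=[{"xyz": [-25, 32, 20], "rotation": [0, 0, 0], "grip": 104}, {"xyz": [-44, 56, 42], "rotation": [0, 0, 0], "grip": 104}, {"xyz": [-44, 56, 43], "rotation": [0, 0, 0], "grip": 104}, {"xyz": [-44, 56, 43], "rotation": [0, 0, 0], "grip": 104}])

```text
time: 1.23
ee_pos: [0.4923, 0.3799, 0.0997]
eef_rot: [0.686, 0.727, -0.001, -0.0]
ft_force: [-0.9, 0.7, -0.1]
width: 0.0514
```

```bash
python3 go.py .4935 .3795 .027 3; python3 - <<'E'
from h import *
s=viewer.camera("side"); t=viewer.camera("top")
cv2.imwrite("pics/a1.png",np.hstack([cv2.resize(s["img"][80:210,90:270],None,fx=2.2,fy=2.2),cv2.resize(t["img"][100:230,80:260],None,fx=2.2,fy=2.2)]))
E
```

```text
t 1.225 pos [0.4923 0.3799 0.0997] F [-0.9  0.7 -0.1] w 0.0514 q7 [-0.79  0.39  0.08  1.59 -0.03  1.16  0.92]
xyz [-0.3  1.3 72.7] rot [-0.1  0.1  0.3]
```

View pics/a1.png

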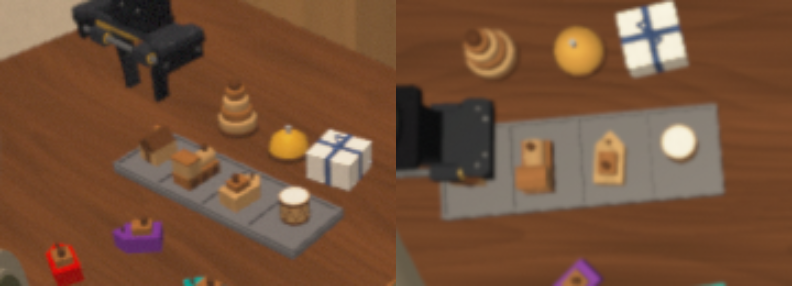

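```bash
python3 - <<'E'
from h import *
import pickle
s=pickle.load(open("side0.pkl","rb"))
p=proj(s,[[.4923,.3799,.092],[.4923-.0015,.3799+.026,.092],[.4923+.0015,.3799-.026,.092],[.4935,.3795,.057]]);print(((p-[90,80])*2.2).round())
E
```

```text
[[151. 109.]
 [139. 103.]
 [163. 115.]
 [155. 129.]]
```

```bash
python3 - <<'E'
from h import *
s=viewer.camera("side"); t=viewer.camera("top"); im=s["img"].copy()
a=cv2.resize(im[75:165,115:205],None,fx=6,fy=6,interpolation=cv2.INTER_CUBIC)
for p in proj(s,[[.4923,.3799,.092],[.4923-.0015,.3799+.026,.092],[.4923+.0015,.3799-.026,.092],[.4935,.3795,.057]]):
    q=((p-[115,75]+.5)*6).astype(int); cv2.circle(a,tuple(int(v) for v in q),3,(0,255,0),-1)
cv2.imwrite("pics/a2.png",a)
P=cloud(s); X=P.reshape(-1,3); X=X[(np.abs(X[:,0]-.49)<.08)&(np.abs(X[:,1]-.38)<.09)&(X[:,2]>.075)]
for z in np.arange(.075,.17,.01):
    Y=X[(X[:,2]>=z)&(X[:,2]<z+.01)]
    if len(Y): print(z.round(3),len(Y),Y.min(0).round(3),Y.max(0).round(3))
E
```

```text
0.115 4 [0.483 0.348 0.123] [0.497 0.409 0.124]
0.125 39 [0.476 0.343 0.125] [0.504 0.412 0.135]
0.135 42 [0.478 0.343 0.135] [0.506 0.415 0.145]
0.145 43 [0.479 0.34  0.145] [0.507 0.414 0.155]
0.155 38 [0.476 0.341 0.156] [0.506 0.418 0.165]
0.165 32 [0.476 0.338 0.166] [0.491 0.425 0.175]
```

View pics/a2.png

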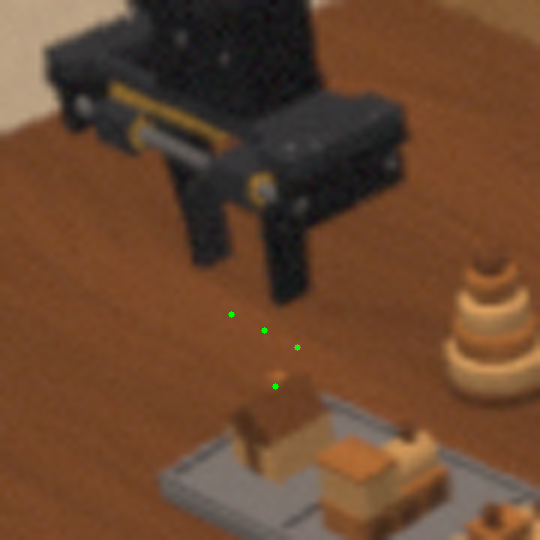

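```bash
python3 - <<'E'
from h import *
s=r.read_state(); print(s)
c=viewer.camera("side");P=cloud(c).reshape(-1,3)
X=P[(np.abs(P[:,0]-.49)<.12)&(np.abs(P[:,1]-.38)<.13)&(P[:,2]>.1)]
for z in np.arange(.11,.3,.01):
    Y=X[(X[:,2]>=z)&(X[:,2]<z+.01)]
    if len(Y): print(z.round(3),len(Y),Y.min(0).round(3),Y.max(0).round(3))
c=viewer.camera("top");P=cloud(c).reshape(-1,3)
X=P[(np.abs(P[:,0]-.49)<.12)&(np.abs(P[:,1]-.38)<.13)&(P[:,2]>.1)]
print(X.min(0),X.max(0))
E
```

```text
{'time': 1.425, 'joint_positions': array([-0.79476681,  0.39195382,  0.08039307,  1.59404046, -0.03313719,
        1.15726438,  0.92220569]), 'joint_vel': array([ 0.00250412,  0.00154899,  0.0058603 ,  0.00086657,  0.00110546,
       -0.00182458,  0.00041266]), 'joint_torque': array([ 1.46111171e-01, -6.31536555e+01,  2.29629010e+00, -3.64516926e+01,
        1.99234499e-03,  9.27938079e-02, -7.46534904e-03]), 'ee_pos': array([0.49242353, 0.38034208, 0.10046747]), 'eef_rot': array([ 6.86114768e-01,  7.27493279e-01, -1.76711173e-04,  1.53260173e-04]), 'ft_force': array([ 0.71456264,  0.29712187, -1.0830315 ]), 'torque': array([0.04371723, 0.00022556, 0.01101899]), 'width': 0.05181337206282974}
0.12 25 [0.478 0.343 0.123] [0.503 0.413 0.13 ]
0.13 40 [0.478 0.343 0.13 ] [0.503 0.416 0.14 ]
0.14 40 [0.478 0.343 0.14 ] [0.505 0.416 0.15 ]
0.15 44 [0.478 0.341 0.15 ] [0.504 0.418 0.16 ]
0.16 28 [0.479 0.34  0.161] [0.503 0.42  0.17 ]
0.17 30 [0.477 0.337 0.17 ] [0.492 0.421 0.18 ]
0.18 16 [0.479 0.336 0.181] [0.502 0.424 0.188]
0.19 69 [0.45  0.288 0.191] [0.535 0.463 0.2  ]
0.2 170 [0.448 0.29  0.2  ] [0.533 0.466 0.21 ]
0.21 200 [0.448 0.285 0.21 ] [0.531 0.465 0.22 ]
0.22 149 [0.448 0.282 0.22 ] [0.533 0.472 0.23 ]
0.23 433 [0.447 0.282 0.23 ] [0.533 0.481 0.24 ]
0.24 91 [0.464 0.284 0.24 ] [0.516 0.398 0.25 ]
0.25 88 [0.464 0.327 0.25 ] [0.516 0.397 0.26 ]
0.26 97 [0.465 0.328 0.26 ] [0.517 0.399 0.27 ]
0.27 66 [0.467 0.326 0.27 ] [0.514 0.394 0.28 ]
0.28 87 [0.452 0.327 0.28 ] [0.529 0.388 0.29 ]
0.29 180 [0.452 0.327 0.29 ] [0.532 0.398 0.3  ]
[0.37000609 0.25002309 0.1951183 ] [0.55929632 0.40991126 0.600645  ]
```

The depth picture shows the fingertips at z≈0.123 m, where the reported pose implies 0.092 m. I'll trust the cameras for height and descend in stages.

Request:
apply_moves(increments=[{"xyz": [0, 2, 30], "rotation": [0, 0, 0], "grip": 104}, {"xyz": [0, 2, 60], "rotation": [0, 0, 0], "grip": 104}, {"xyz": [0, 2, 78], "rotation": [0, 0, 0], "grip": 104}, {"xyz": [0, 2, 78], "rotation": [0, 0, 0], "grip": 104}])

```text
time: 2.02
ee_pos: [0.4939, 0.3796, 0.0213]
eef_rot: [0.686, 0.727, -0.001, 0.0]
ft_force: [-0.9, -0.6, 0.7]
width: 0.0512
```

```bash
cat > tip.py <<'E'
from h import *
import sys
s=r.read_state(); p=s["ee_pos"]; print("t",s["time"],"pos",p.round(4),"F",s["ft_force"].round(1),"w",round(s["width"],4))
c=viewer.camera("side");P=cloud(c); hs=cv2.cvtColor(c["img"],cv2.COLOR_BGR2HSV)
X=P[(hs[...,2]<75)&(np.abs(P[...,0]-p[0])<.06)&(np.abs(P[...,1]-p[1])<.06)&(P[...,2]<p[2]+.09)&(P[...,2]>.02)]
for z in np.arange(.02,.3,.01):
    Y=X[(X[:,2]>=z)&(X[:,2]<z+.01)]
    if len(Y)>2: print(z.round(3),len(Y),Y.min(0).round(4),Y.max(0).round(4))
q=proj(c,[p])[0].astype(int); x0=min(max(q[0]-50,0),412);y0=min(max(q[1]-60,0),284)
cv2.imwrite(f"pics/{sys.argv[1]}.png",cv2.resize(c["img"][y0:y0+100,x0:x0+100],None,fx=5,fy=5,interpolation=cv2.INTER_CUBIC))
E
python3 tip.py b1
```

```text
t 2.025 pos [0.4939 0.3796 0.0213] F [-0.9 -0.6  0.7] w 0.0512
0.04 14 [0.4824 0.3452 0.0429] [0.5056 0.4143 0.0498]
0.05 38 [0.4778 0.3423 0.0501] [0.5056 0.4131 0.0595]
0.06 32 [0.4797 0.3423 0.0602] [0.5007 0.4104 0.0697]
0.07 32 [0.4784 0.3408 0.0705] [0.5031 0.4188 0.0792]
0.08 24 [0.4786 0.3391 0.081 ] [0.4946 0.4148 0.0899]
0.09 24 [0.4781 0.3375 0.0909] [0.4986 0.4198 0.099 ]
0.1 13 [0.4793 0.3368 0.1   ] [0.4988 0.4167 0.1086]
```

View pics/b1.png

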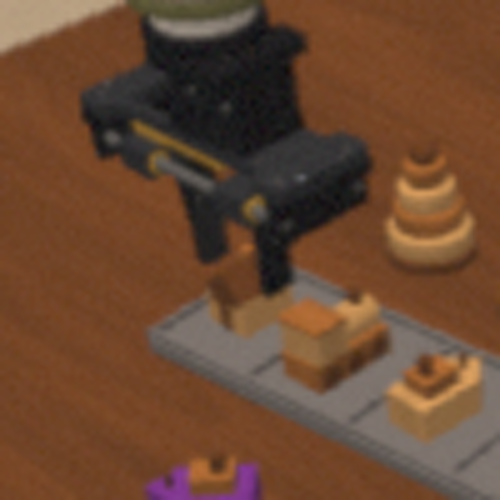

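The fingers straddle the house roof, with the tips at z≈0.043 m. That confirms a constant 30 mm height bias, so I'll go 23 mm further down and close.

Request:
apply_moves(increments=[{"xyz": [0, 1, 12], "rotation": [0, 0, 0], "grip": 104}, {"xyz": [0, 1, 23], "rotation": [0, 0, 0], "grip": 104}, {"xyz": [0, 1, 23], "rotation": [0, 0, 0], "grip": 104}, {"xyz": [0, 1, 23], "rotation": [0, 0, 0], "grip": 170}, {"xyz": [0, 1, 23], "rotation": [0, 0, 0], "grip": 220}])

```text
time: 2.7
ee_pos: [0.4959, 0.3804, -0.0]
eef_rot: [0.686, 0.727, -0.0, 0.0]
ft_force: [-0.1, 0.5, -0.2]
width: 0.0388
```

Request:
apply_moves(increments=[{"xyz": [0, 0, 0], "rotation": [0, 0, 0], "grip": 220}, {"xyz": [0, 0, 0], "rotation": [0, 0, 0], "grip": 220}])

```text
time: 2.95
ee_pos: [0.4959, 0.3804, 0.0001]
eef_rot: [0.686, 0.727, 0.0, 0.0]
ft_force: [0.7, 0.2, -1.4]
width: 0.0359
```

```bash
python3 tip.py b2
```

```text
t 2.95 pos [4.959e-01 3.804e-01 1.000e-04] F [ 0.7  0.2 -1.4] w 0.0359
0.02 7 [0.4855 0.3521 0.0265] [0.5044 0.357  0.0293]
0.03 22 [0.4828 0.3497 0.0304] [0.5069 0.4045 0.0397]
0.04 29 [0.4832 0.3515 0.04  ] [0.5041 0.4079 0.0499]
0.05 25 [0.482  0.348  0.0504] [0.4978 0.4106 0.0592]
0.06 22 [0.4812 0.345  0.0602] [0.4962 0.4069 0.07  ]
0.07 19 [0.4807 0.345  0.0702] [0.493  0.4119 0.0793]
0.08 6 [0.4847 0.3455 0.0811] [0.4981 0.4062 0.0899]
```

View pics/b2.png

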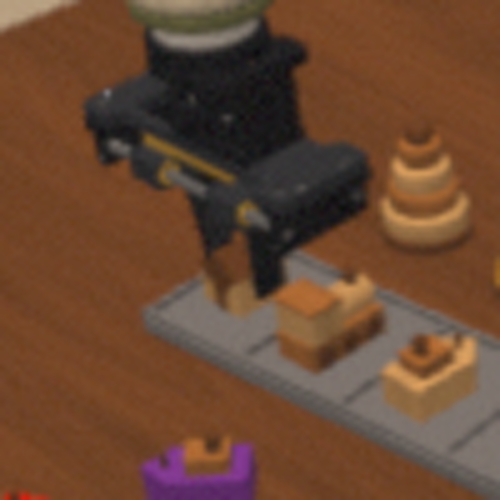

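Request:
apply_moves(increments=[{"xyz": [0, 0, -25], "rotation": [0, 0, 0], "grip": 220}, {"xyz": [0, 0, -60], "rotation": [0, 0, 0], "grip": 220}, {"xyz": [0, 0, -100], "rotation": [0, 0, 0], "grip": 220}, {"xyz": [0, 0, -100], "rotation": [0, 0, 0], "grip": 220}])

```text
time: 3.5
ee_pos: [0.4976, 0.3818, 0.1037]
eef_rot: [0.686, 0.727, 0.003, 0.001]
ft_force: [-0.3, 0.6, -1.8]
width: 0.0356
```

```bash
python3 go.py .572 -.269 .10 2.8
```

```text
t 3.5 pos [0.4976 0.3818 0.1037] F [-0.3  0.6 -1.8] w 0.0356 q7 [-0.79  0.39  0.08  1.58 -0.03  1.16  0.93]
xyz [-654.    36.6    1.6] rot [ 0.3 -0.2  0.5]
```

Request:
apply_moves(increments=[{"xyz": [-40, 2, 0], "rotation": [0, 0, 0], "grip": 220}, {"xyz": [-95, 5, 0], "rotation": [0, 0, 0], "grip": 220}, {"xyz": [-150, 8, 0], "rotation": [0, 0, 0], "grip": 220}, {"xyz": [-205, 11, 0], "rotation": [0, 0, 0], "grip": 220}, {"xyz": [-260, 14, 0], "rotation": [0, 0, 0], "grip": 220}])

```text
time: 4.12
ee_pos: [0.5261, 0.1211, 0.1021]
eef_rot: [0.686, 0.727, 0.003, 0.0]
ft_force: [0.4, -1.5, -0.2]
width: 0.0358
```

```bash
python3 go.py .572 -.269 .10 2.8
```

```text
t 4.125 pos [0.5261 0.1211 0.1021] F [ 0.4 -1.5 -0.2] w 0.0358 q7 [-0.49  0.22  0.21  1.82 -0.05  1.1   1.36]
xyz [-392.1   23.2    0.9] rot [ 0.2 -0.2  0.5]
```

Request:
apply_moves(increments=[{"xyz": [-50, 3, 0], "rotation": [0, 0, 0], "grip": 220}, {"xyz": [-105, 6, 0], "rotation": [0, 0, 0], "grip": 220}, {"xyz": [-160, 9, 0], "rotation": [0, 0, 0], "grip": 220}, {"xyz": [-215, 12, 0], "rotation": [0, 0, 0], "grip": 220}, {"xyz": [-270, 15, 0], "rotation": [0, 0, 0], "grip": 220}])

```text
time: 4.75
ee_pos: [0.5563, -0.1492, 0.1004]
eef_rot: [0.686, 0.727, 0.002, -0.0]
ft_force: [0.6, 0.4, -0.2]
width: 0.036
```

```bash
python3 go.py .572 -.269 .10 2.8
```

```text
t 4.75 pos [ 0.5563 -0.1492  0.1004] F [ 0.6  0.4 -0.2] w 0.036 q7 [-0.13  0.31  0.38  1.74 -0.13  1.12  1.92]
xyz [-1.205e+02  8.700e+00  1.000e-01] rot [ 0.2 -0.2  0.5]
```

Request:
apply_moves(increments=[{"xyz": [-50, 4, 5], "rotation": [0, 0, 0], "grip": 220}, {"xyz": [-100, 7, 20], "rotation": [0, 0, 0.5], "grip": 220}, {"xyz": [-120, 9, 40], "rotation": [0, 0, 0.5], "grip": 220}, {"xyz": [-120, 9, 50], "rotation": [0, 0, 0.5], "grip": 220}, {"xyz": [-120, 9, 50], "rotation": [0, 0, 0.5], "grip": 220}])

```text
time: 5.38
ee_pos: [0.5719, -0.2666, 0.0488]
eef_rot: [0.689, 0.725, 0.002, -0.001]
ft_force: [0.3, 0.6, -0.2]
width: 0.036
```

```bash
python3 go.py .572 -.269 .001 2.8; python3 tip.py b3
```

```text
t 5.375 pos [ 0.5719 -0.2666  0.0488] F [ 0.3  0.6 -0.2] w 0.036 q7 [ 0.05  0.49  0.41  1.63 -0.22  1.07  2.15]
xyz [-2.6 -0.  47.8] rot [ 0.1 -0.3  0.1]
t 5.375 pos [ 0.5719 -0.2666  0.0488] F [ 0.3  0.6 -0.2] w 0.036
0.07 14 [ 0.5598 -0.2926  0.0728] [ 0.5844 -0.2412  0.0796]
0.08 30 [ 0.5572 -0.2926  0.0808] [ 0.5823 -0.2412  0.09  ]
0.09 32 [ 0.5576 -0.2932  0.0901] [ 0.5807 -0.24    0.0994]
0.1 33 [ 0.5587 -0.296   0.1002] [ 0.5898 -0.2385  0.1099]
0.11 43 [ 0.5573 -0.2974  0.1101] [ 0.5738 -0.2382  0.1199]
0.12 27 [ 0.5572 -0.2981  0.12  ] [ 0.5736 -0.2365  0.1299]
0.13 5 [ 0.5593 -0.2443  0.1307] [ 0.571  -0.2381  0.1377]
```

View pics/b3.png

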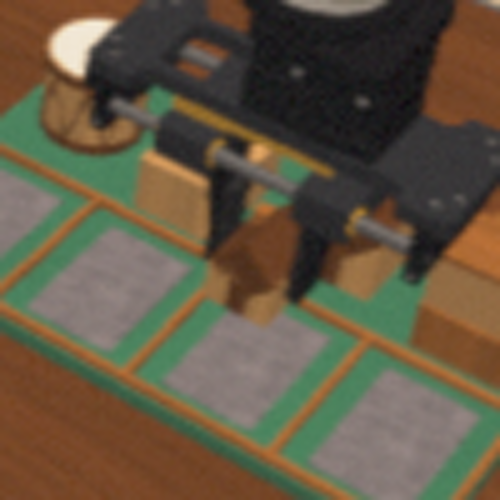

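Request:
apply_moves(increments=[{"xyz": [-3, 0, 20], "rotation": [0, 0, 0], "grip": 220}, {"xyz": [-3, 0, 38], "rotation": [0, 0, 0], "grip": 220}, {"xyz": [-3, 0, 48], "rotation": [0, 0, 0], "grip": 220}, {"xyz": [-3, 0, 48], "rotation": [0, 0, 0], "grip": 220}, {"xyz": [-3, 0, 48], "rotation": [0, 0, 0], "grip": 220}])

```text
time: 6.05
ee_pos: [0.5729, -0.2695, 0.002]
eef_rot: [0.689, 0.725, 0.003, -0.0]
ft_force: [-0.4, -0.2, -0.4]
width: 0.036
```

```bash
python3 go.py .572 -.269 .000 2.8; python3 tip.py b4
```

```text
t 6.05 pos [ 0.5729 -0.2695  0.002 ] F [-0.4 -0.2 -0.4] w 0.036 q7 [ 0.07  0.54  0.39  1.65 -0.24  0.99  2.17]
xyz [ 0.6 -0.9  2. ] rot [ 0.2 -0.2  0.1]
t 6.05 pos [ 0.5729 -0.2695  0.002 ] F [-0.4 -0.2 -0.4] w 0.036
0.02 3 [ 0.5617 -0.2946  0.0278] [ 0.5824 -0.2445  0.0299]
0.03 20 [ 0.5604 -0.2957  0.0307] [ 0.5818 -0.2443  0.0397]
0.04 30 [ 0.5588 -0.296   0.0401] [ 0.5833 -0.245   0.0498]
0.05 32 [ 0.5598 -0.298   0.05  ] [ 0.5936 -0.2438  0.0594]
0.06 40 [ 0.5583 -0.3003  0.0602] [ 0.572  -0.2399  0.07  ]
0.07 21 [ 0.5576 -0.2988  0.0705] [ 0.5714 -0.2383  0.0787]
0.08 9 [ 0.5585 -0.2486  0.08  ] [ 0.5758 -0.2407  0.0887]
```

View pics/b4.png

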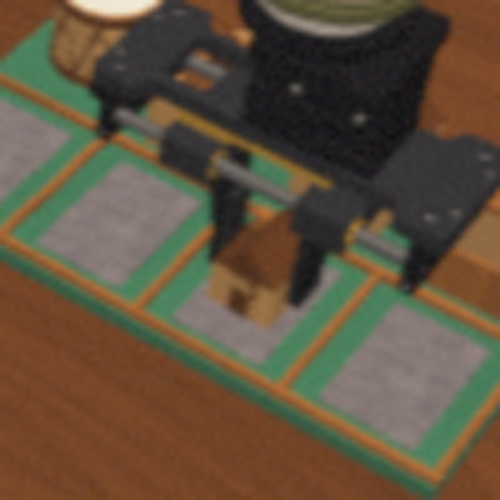

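Request:
apply_moves(increments=[{"xyz": [0, -1, 2], "rotation": [0, 0, 0], "grip": 220}, {"xyz": [0, -1, 2], "rotation": [0, 0, 0], "grip": 220}, {"xyz": [0, -1, 2], "rotation": [0, 0, 0], "grip": 150}, {"xyz": [0, -1, 2], "rotation": [0, 0, 0], "grip": 110}, {"xyz": [0, -1, 2], "rotation": [0, 0, 0], "grip": 104}])

```text
time: 6.72
ee_pos: [0.5721, -0.2697, 0.0002]
eef_rot: [0.689, 0.725, 0.003, -0.0]
ft_force: [-0.3, 0.7, -0.4]
width: 0.0477
```

Request:
apply_moves(increments=[{"xyz": [0, 0, 0], "rotation": [0, 0, 0], "grip": 104}, {"xyz": [0, 0, -40], "rotation": [0, 0, 0], "grip": 104}, {"xyz": [0, 0, -80], "rotation": [0, 0, 0], "grip": 104}, {"xyz": [30, 0, -100], "rotation": [0, 0, 0], "grip": 104}, {"xyz": [60, -2, -100], "rotation": [0, 0, 0], "grip": 104}])

```text
time: 7.35
ee_pos: [0.5678, -0.2102, 0.1025]
eef_rot: [0.689, 0.725, 0.004, 0.001]
ft_force: [0.1, 0.2, -0.2]
width: 0.0514
```

```bash
python3 go.py .499 .2955 .09 4.5; python3 - <<'E'
from h import *
s=viewer.camera("side"); cv2.imwrite("pics/c1.png",cv2.resize(s["img"][150:280,250:430],None,fx=4,fy=4,interpolation=cv2.INTER_CUBIC))
E
```

```text
t 7.35 pos [ 0.5678 -0.2102  0.1025] F [ 0.1  0.2 -0.2] w 0.0514 q7 [-0.05  0.37  0.41  1.66 -0.17  1.14  2.03]
xyz [508.5 -43.4  13.8] rot [ 0.4 -0.2 -1.6]
```

View pics/c1.png

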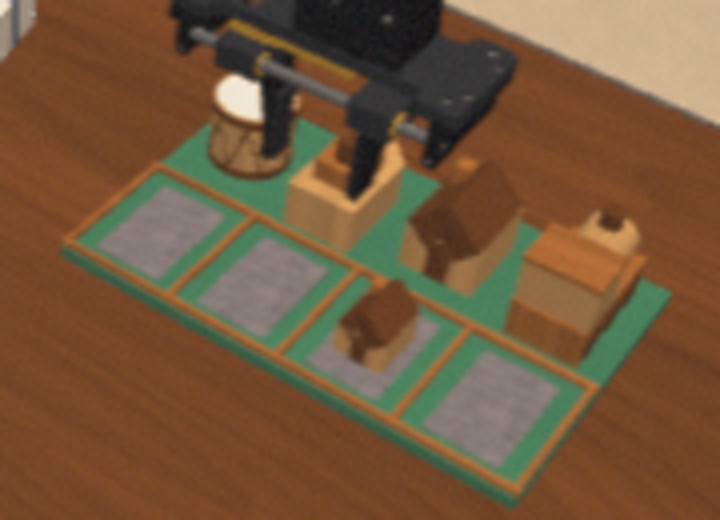

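Request:
apply_moves(increments=[{"xyz": [55, -5, 0], "rotation": [0, 0, 0], "grip": 104}, {"xyz": [110, -9, 0], "rotation": [0, 0, -1], "grip": 104}, {"xyz": [165, -14, 0], "rotation": [0, 0, -1.5], "grip": 104}, {"xyz": [225, -19, 0], "rotation": [0, 0, -1.5], "grip": 104}, {"xyz": [285, -24, 0], "rotation": [0, 0, -1.5], "grip": 104}])

```text
time: 8.02
ee_pos: [0.5277, 0.0801, 0.1032]
eef_rot: [0.678, 0.735, 0.004, -0.0]
ft_force: [1.1, -0.3, -0.6]
width: 0.0514
```

```bash
python3 go.py .499 .2955 .06 4.5
```

```text
t 8.025 pos [0.5277 0.0801 0.1032] F [ 1.1 -0.3 -0.6] w 0.0514 q7 [-0.46  0.2   0.25  1.84 -0.06  1.1   1.47]
xyz [216.7 -11.5  44.5] rot [ 0.3 -0.4  0.1]
```

Request:
apply_moves(increments=[{"xyz": [60, -3, 0], "rotation": [0, 0, 0], "grip": 104}, {"xyz": [120, -6, 5], "rotation": [0, 0, 0], "grip": 104}, {"xyz": [180, -10, 15], "rotation": [0, 0, 0], "grip": 104}, {"xyz": [217, -11, 35], "rotation": [0, 0, 0], "grip": 104}, {"xyz": [217, -11, 45], "rotation": [0, 0, 0], "grip": 104}])

```text
time: 8.65
ee_pos: [0.4977, 0.2992, 0.0582]
eef_rot: [0.676, 0.737, 0.004, -0.001]
ft_force: [0.0, -0.7, 0.4]
width: 0.0514
```

```bash
python3 go.py .499 .2955 -.002 4.5;python3 tip.py d1
```

```text
t 8.65 pos [0.4977 0.2992 0.0582] F [ 0.  -0.7  0.4] w 0.0514 q7 [-0.71  0.35  0.11  1.76 -0.05  1.04  1.08]
xyz [-4.2  0.8 60.2] rot [ 0.2 -0.4  0.4]
t 8.65 pos [0.4977 0.2992 0.0582] F [ 0.  -0.7  0.4] w 0.0514
0.02 7 [0.4764 0.2764 0.0208] [0.5187 0.279  0.0239]
0.08 23 [0.4817 0.2635 0.0823] [0.5092 0.33   0.09  ]
0.09 41 [0.482  0.2588 0.0903] [0.5103 0.3331 0.0998]
0.1 36 [0.4821 0.2616 0.1006] [0.5091 0.3312 0.1098]
0.11 34 [0.4813 0.2576 0.11  ] [0.5034 0.3344 0.12  ]
0.12 37 [0.4798 0.2575 0.1203] [0.5038 0.3389 0.13  ]
0.13 25 [0.4817 0.2537 0.1303] [0.5012 0.3354 0.1399]
0.14 8 [0.4808 0.2569 0.1404] [0.5038 0.3367 0.1473]
```

View pics/d1.png

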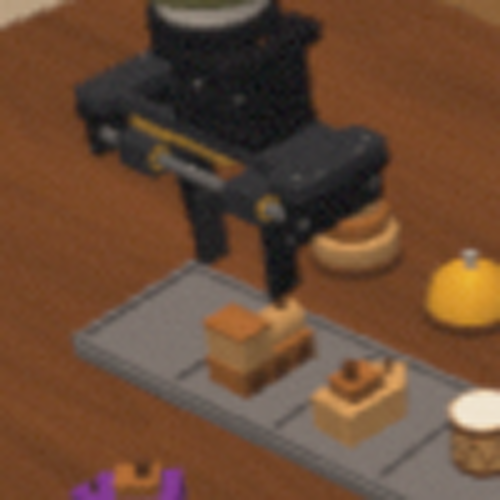

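Request:
apply_moves(increments=[{"xyz": [-3, 1, 0], "rotation": [0, 0, 0], "grip": 104}, {"xyz": [-3, 1, 25], "rotation": [0, 0, 0], "grip": 104}, {"xyz": [-3, 1, 45], "rotation": [0, 0, 0], "grip": 104}, {"xyz": [-3, 1, 60], "rotation": [0, 0, 0], "grip": 104}, {"xyz": [-3, 1, 60], "rotation": [0, 0, 0], "grip": 104}])

```text
time: 9.32
ee_pos: [0.4995, 0.2925, -0.0033]
eef_rot: [0.678, 0.735, 0.002, -0.001]
ft_force: [-0.3, 0.8, 0.6]
width: 0.0519
```

Request:
apply_moves(increments=[{"xyz": [0, 0, 0], "rotation": [0, 0, 0], "grip": 150}, {"xyz": [0, 0, 0], "rotation": [0, 0, 0], "grip": 220}, {"xyz": [0, 0, 0], "rotation": [0, 0, 0], "grip": 220}, {"xyz": [0, 0, 0], "rotation": [0, 0, 0], "grip": 220}])

```text
time: 9.82
ee_pos: [0.5, 0.293, -0.0025]
eef_rot: [0.678, 0.736, 0.003, -0.001]
ft_force: [-0.2, 0.4, 5.3]
width: 0.0339
```

```bash
python3 tip.py d2
```

```text
t 9.825 pos [ 0.5     0.293  -0.0025] F [-0.2  0.4  5.3] w 0.0339
0.02 17 [0.4891 0.265  0.0212] [0.521  0.2761 0.0291]
0.03 19 [0.49   0.2656 0.0301] [0.511  0.2758 0.0398]
0.04 15 [0.4892 0.2618 0.0402] [0.5131 0.309  0.0494]
0.05 17 [0.4857 0.2607 0.0503] [0.5057 0.321  0.06  ]
0.06 30 [0.4845 0.2594 0.0604] [0.5061 0.3195 0.0699]
0.07 17 [0.4841 0.259  0.0706] [0.4939 0.3202 0.0799]
0.08 6 [0.4972 0.3123 0.0806] [0.5055 0.317  0.087 ]
```

View pics/d2.png

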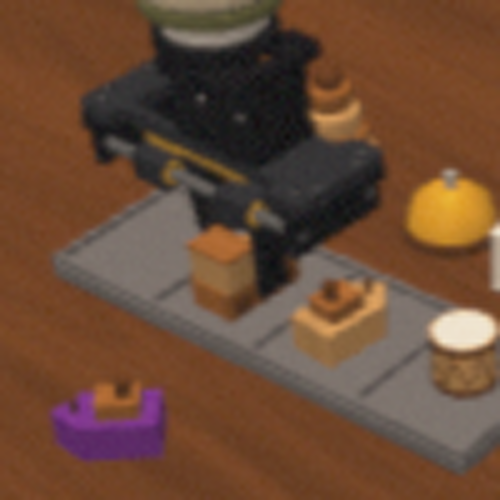

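Request:
apply_moves(increments=[{"xyz": [0, 0, -25], "rotation": [0, 0, 0], "grip": 220}, {"xyz": [0, 0, -60], "rotation": [0, 0, 0], "grip": 220}, {"xyz": [0, 0, -105], "rotation": [0, 0, 0], "grip": 220}, {"xyz": [-40, 3, -105], "rotation": [0, 0, 0], "grip": 220}, {"xyz": [-95, 7, -105], "rotation": [0, 0, 0], "grip": 220}])

```text
time: 10.5
ee_pos: [0.5143, 0.1986, 0.1025]
eef_rot: [0.676, 0.737, 0.003, -0.001]
ft_force: [1.0, -0.7, -1.0]
width: 0.0342
```

```bash
python3 go.py .577 -.353 .10 2.8
```

```text
t 10.5 pos [0.5143 0.1986 0.1025] F [ 1.  -0.7 -1. ] w 0.0342 q7 [-0.6   0.24  0.17  1.79 -0.05  1.11  1.25]
xyz [-5.549e+02  1.560e+01 -5.000e-01] rot [ 0.2 -0.3  2.1]
```

Request:
apply_moves(increments=[{"xyz": [-50, 1, 0], "rotation": [0, 0, 0], "grip": 220}, {"xyz": [-105, 3, 0], "rotation": [0, 0, 1], "grip": 220}, {"xyz": [-160, 5, 0], "rotation": [0, 0, 2], "grip": 220}, {"xyz": [-215, 6, 0], "rotation": [0, 0, 2], "grip": 220}, {"xyz": [-275, 8, 0], "rotation": [0, 0, 2], "grip": 220}])

```text
time: 11.12
ee_pos: [0.5454, -0.0762, 0.101]
eef_rot: [0.689, 0.725, 0.003, -0.001]
ft_force: [0.4, 0.1, -1.0]
width: 0.0337
```

```bash
python3 go.py .577 -.353 .10 2.8
```

```text
t 11.125 pos [ 0.5454 -0.0762  0.101 ] F [ 0.4  0.1 -1. ] w 0.0337 q7 [-0.25  0.25  0.36  1.8  -0.1   1.11  1.76]
xyz [-278.1   17.4   -0.5] rot [ 0.2 -0.3  0.1]
```

Request:
apply_moves(increments=[{"xyz": [-60, 4, 0], "rotation": [0, 0, 0], "grip": 220}, {"xyz": [-120, 8, 0], "rotation": [0, 0, 0], "grip": 220}, {"xyz": [-180, 12, 0], "rotation": [0, 0, 0], "grip": 220}, {"xyz": [-235, 15, 0], "rotation": [0, 0, 0], "grip": 220}, {"xyz": [-278, 17, 15], "rotation": [0, 0, 0], "grip": 220}])

```text
time: 11.75
ee_pos: [0.5767, -0.3559, 0.0851]
eef_rot: [0.689, 0.724, 0.003, 0.0]
ft_force: [-0.0, -0.2, -1.1]
width: 0.0341
```

Request:
apply_moves(increments=[{"xyz": [0, 0, 15], "rotation": [0, 0, 0], "grip": 220}, {"xyz": [0, 0, 30], "rotation": [0, 0, 0], "grip": 220}, {"xyz": [0, 0, 35], "rotation": [0, 0, 0], "grip": 220}, {"xyz": [0, 0, 35], "rotation": [0, 0, 0], "grip": 220}])

```text
time: 12.25
ee_pos: [0.5773, -0.3543, 0.05]
eef_rot: [0.689, 0.725, 0.004, -0.0]
ft_force: [0.2, -0.6, -0.2]
width: 0.034
```

```bash
python3 go.py .577 -.353 -.002 2.8;python3 tip.py d3; python3 - <<'E'
from h import *
c=viewer.camera("top"); cv2.imwrite("pics/d3t.png",cv2.resize(c["img"][85:190,265:415],None,fx=4,fy=4,interpolation=cv2.INTER_CUBIC))
E
```

```text
t 12.25 pos [ 0.5773 -0.3543  0.05  ] F [ 0.2 -0.6 -0.2] w 0.034 q7 [ 0.17  0.58  0.44  1.49 -0.27  1.12  2.29]
xyz [ 1.  -0.5 52. ] rot [ 0.3 -0.3  0.2]
t 12.25 pos [ 0.5773 -0.3543  0.05  ] F [ 0.2 -0.6 -0.2] w 0.034
0.07 9 [ 0.5646 -0.3791  0.075 ] [ 0.5827 -0.3727  0.0799]
0.08 18 [ 0.5642 -0.3805  0.0803] [ 0.5892 -0.3714  0.0899]
0.09 13 [ 0.5654 -0.3806  0.0909] [ 0.5837 -0.3728  0.0984]
0.1 25 [ 0.5623 -0.3834  0.1003] [ 0.5811 -0.3278  0.11  ]
0.11 40 [ 0.5616 -0.385   0.1103] [ 0.5824 -0.3273  0.12  ]
0.12 29 [ 0.5602 -0.383   0.1204] [ 0.5785 -0.3244  0.1299]
0.13 9 [ 0.5613 -0.3323  0.1302] [ 0.5849 -0.3293  0.1374]
```

View pics/d3.png

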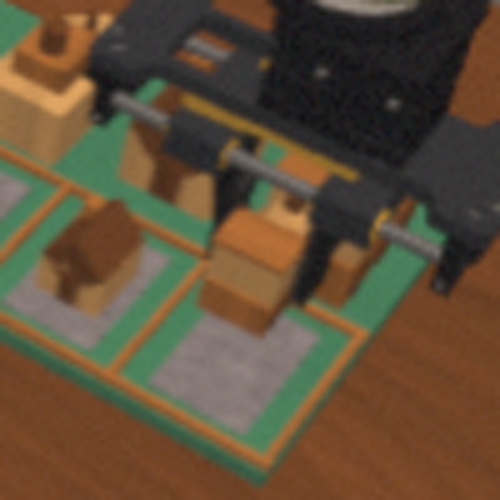

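View pics/d3t.png

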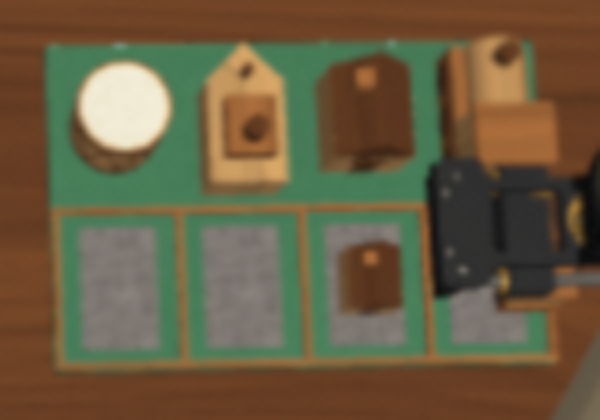

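Request:
apply_moves(increments=[{"xyz": [0, -1, 20], "rotation": [0, 0, 0], "grip": 220}, {"xyz": [0, -1, 38], "rotation": [0, 0, 0], "grip": 220}, {"xyz": [0, -1, 49], "rotation": [0, 0, 0], "grip": 220}, {"xyz": [0, -1, 52], "rotation": [0, 0, 0], "grip": 220}, {"xyz": [0, -1, 52], "rotation": [0, 0, 0], "grip": 220}])

```text
time: 12.98
ee_pos: [0.5769, -0.3551, -0.0011]
eef_rot: [0.689, 0.725, 0.004, 0.001]
ft_force: [0.3, 0.5, -0.3]
width: 0.0337
```

```bash
python3 go.py .577 -.353 -.002 2.8;python3 tip.py d4
```

```text
t 12.975 pos [ 0.5769 -0.3551 -0.0011] F [ 0.3  0.5 -0.3] w 0.0337 q7 [ 0.19  0.64  0.42  1.53 -0.3   1.04  2.31]
xyz [2.1 0.2 0.9] rot [ 0.4 -0.2  0.1]
t 12.975 pos [ 0.5769 -0.3551 -0.0011] F [ 0.3  0.5 -0.3] w 0.0337
0.02 9 [ 0.5661 -0.3808  0.0223] [ 0.5878 -0.3744  0.0297]
0.03 15 [ 0.5655 -0.3803  0.0307] [ 0.5846 -0.3735  0.0399]
0.04 16 [ 0.5629 -0.381   0.0404] [ 0.5871 -0.3318  0.0499]
0.05 24 [ 0.5588 -0.3838  0.0515] [ 0.5819 -0.3293  0.0593]
0.06 36 [ 0.5623 -0.3859  0.0603] [ 0.5803 -0.3275  0.0696]
0.07 20 [ 0.5613 -0.3816  0.0702] [ 0.5853 -0.3259  0.08  ]
0.08 3 [ 0.5753 -0.3324  0.0807] [ 0.582  -0.3318  0.0856]
```

View pics/d4.png

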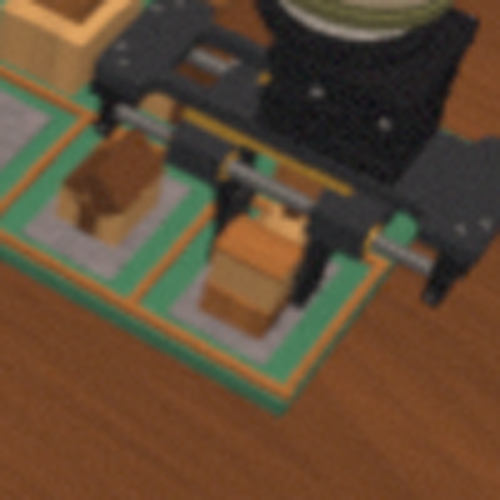

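Request:
apply_moves(increments=[{"xyz": [1, 0, 1], "rotation": [0, 0, 0], "grip": 220}, {"xyz": [1, 0, 1], "rotation": [0, 0, 0], "grip": 220}, {"xyz": [1, 0, 1], "rotation": [0, 0, 0], "grip": 150}, {"xyz": [1, 0, 1], "rotation": [0, 0, 0], "grip": 110}, {"xyz": [1, 0, 1], "rotation": [0, 0, 0], "grip": 104}])

```text
time: 13.65
ee_pos: [0.5772, -0.3544, -0.0017]
eef_rot: [0.689, 0.725, 0.004, 0.001]
ft_force: [-0.8, -0.2, 0.3]
width: 0.0476
```

Request:
apply_moves(increments=[{"xyz": [0, 0, 0], "rotation": [0, 0, 0], "grip": 104}, {"xyz": [0, 0, -40], "rotation": [0, 0, 0], "grip": 104}, {"xyz": [0, 0, -85], "rotation": [0, 0, 0], "grip": 104}, {"xyz": [30, 0, -105], "rotation": [0, 0, 0], "grip": 104}, {"xyz": [85, -6, -105], "rotation": [0, 0, 0], "grip": 104}])

```text
time: 14.28
ee_pos: [0.5667, -0.2719, 0.1057]
eef_rot: [0.69, 0.724, 0.004, 0.003]
ft_force: [0.7, 0.6, -0.7]
width: 0.052
```

```bash
python3 go.py .512 .209 .09 0.5
```

```text
t 14.275 pos [ 0.5667 -0.2719  0.1057] F [ 0.7  0.6 -0.7] w 0.052 q7 [ 0.02  0.42  0.46  1.6  -0.2   1.16  2.14]
xyz [482.9 -32.   15.7] rot [ 0.6 -0.1  2.2]
```

Request:
apply_moves(increments=[{"xyz": [60, -4, 0], "rotation": [0, 0, 0], "grip": 104}, {"xyz": [120, -8, 0], "rotation": [0, 0, 0], "grip": 104}, {"xyz": [180, -12, 0], "rotation": [0, 0, 0], "grip": 104}, {"xyz": [240, -16, 0], "rotation": [0, 0, 1], "grip": 104}, {"xyz": [300, -20, 0], "rotation": [0.6, 0, 1], "grip": 104}])

```text
time: 14.9
ee_pos: [0.5321, 0.0287, 0.1061]
eef_rot: [0.697, 0.717, 0.001, -0.0]
ft_force: [0.7, 0.0, 0.8]
width: 0.0517
```

```bash
python3 go.py .512 .209 .06 0.5; python3 - <<'E'
from h import *
import pickle
c=pickle.load(open("top0.pkl","rb")); P=cloud(c)
for nm,b in dict(boat=(.509,.208),loco=(.497,.2945)).items():
    m=(np.hypot(P[...,0]-b[0],P[...,1]-b[1])<.042)&(P[...,2]>.029)&(P[...,2]<.07)
    v,u=np.nonzero(m); Q=P[m][:,:2]
    for x0 in np.arange(-.03,.034,.006):
        s=Q[np.abs(Q[:,0]-b[0]-x0)<.003]
        if len(s): print(nm,round(x0,3),s[:,1].min().round(4),s[:,1].max().round(4),((s[:,1].min()+s[:,1].max())/2).round(4))
E
```

```text
t 14.9 pos [0.5321 0.0287 0.1061] F [0.7 0.  0.8] w 0.0517 q7 [-0.42  0.2   0.32  1.84 -0.07  1.11  1.52]
xyz [180.8 -14.8  46.3] rot [ 0.  -0.1  1.2]
boat -0.03 0.1936 0.2248 0.2092
boat -0.024 0.1918 0.225 0.2084
boat -0.018 0.1916 0.2255 0.2086
boat -0.012 0.1918 0.226 0.2089
boat -0.006 0.1917 0.2262 0.2089
boat -0.0 0.1919 0.2265 0.2092
boat 0.006 0.1919 0.2243 0.2081
boat 0.012 0.1923 0.2244 0.2084
boat 0.018 0.1951 0.2237 0.2094
boat 0.024 0.2012 0.2193 0.2103
boat 0.03 0.2068 0.2147 0.2108
loco -0.03 0.2762 0.3125 0.2944
loco -0.024 0.2767 0.3128 0.2947
loco -0.018 0.2775 0.3125 0.295
loco -0.012 0.2782 0.3124 0.2953
loco -0.006 0.2787 0.3137 0.2962
loco -0.0 0.2796 0.313 0.2963
loco 0.006 0.2818 0.3137 0.2977
loco 0.012 0.2823 0.314 0.2982
loco 0.018 0.2823 0.3148 0.2986
loco 0.024 0.2827 0.3139 0.2983
loco 0.03 0.2833 0.3147 0.299
```

Request:
apply_moves(increments=[{"xyz": [60, -5, 0], "rotation": [0, 0, 0.5], "grip": 104}, {"xyz": [120, -10, 5], "rotation": [0, 0, 0.7], "grip": 104}, {"xyz": [165, -14, 15], "rotation": [0, 0, 0.7], "grip": 104}, {"xyz": [181, -15, 35], "rotation": [0, 0, 0.7], "grip": 104}, {"xyz": [181, -15, 45], "rotation": [0, 0, 0.7], "grip": 104}])

```text
time: 15.52
ee_pos: [0.511, 0.2102, 0.0604]
eef_rot: [0.7, 0.714, 0.0, -0.0]
ft_force: [-0.3, -0.3, -0.1]
width: 0.0517
```

```bash
python3 go.py .512 .2095 .0 0.8;python3 tip.py e1
```

```text
t 15.525 pos [0.511  0.2102 0.0604] F [-0.3 -0.3 -0.1] w 0.0517 q7 [-0.64  0.29  0.2   1.82 -0.07  1.03  1.17]
xyz [-0.8  1.  60.4] rot [-0.  -0.   0.3]
t 15.525 pos [0.511  0.2102 0.0604] F [-0.3 -0.3 -0.1] w 0.0517
0.08 22 [0.4986 0.1738 0.0837] [0.519  0.243  0.0898]
0.09 37 [0.4985 0.1729 0.09  ] [0.5213 0.2465 0.1   ]
0.1 37 [0.498  0.1726 0.1002] [0.5226 0.2448 0.1096]
0.11 38 [0.4982 0.1698 0.1103] [0.5193 0.2468 0.12  ]
0.12 35 [0.497  0.1693 0.1202] [0.5219 0.2479 0.1294]
0.13 28 [0.4975 0.1676 0.1308] [0.5124 0.2501 0.1393]
0.14 12 [0.4971 0.1672 0.1403] [0.5172 0.2509 0.1488]
```

View pics/e1.png

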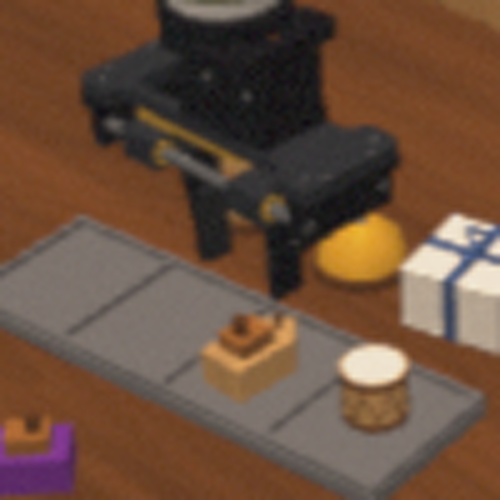

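Request:
apply_moves(increments=[{"xyz": [-1, 1, 20], "rotation": [0, 0, 0], "grip": 104}, {"xyz": [-1, 1, 40], "rotation": [0, 0, 0], "grip": 104}, {"xyz": [-1, 1, 60], "rotation": [0, 0, 0], "grip": 104}, {"xyz": [-1, 1, 60], "rotation": [0, 0, 0], "grip": 104}])

```text
time: 16.08
ee_pos: [0.5115, 0.2053, -0.0012]
eef_rot: [0.702, 0.713, -0.002, -0.0]
ft_force: [0.2, 0.7, 0.6]
width: 0.0513
```

Request:
apply_moves(increments=[{"xyz": [0, 0, 0], "rotation": [0, 0, 0], "grip": 150}, {"xyz": [0, 0, 0], "rotation": [0, 0, 0], "grip": 220}, {"xyz": [0, 0, 0], "rotation": [0, 0, 0], "grip": 220}, {"xyz": [0, 0, 0], "rotation": [0, 0, 0], "grip": 220}])

```text
time: 16.58
ee_pos: [0.5122, 0.2056, -0.0002]
eef_rot: [0.702, 0.713, -0.001, -0.0]
ft_force: [-0.3, -0.3, 6.8]
width: 0.0339
```

```bash
python3 tip.py e2
```

```text
t 16.575 pos [ 5.122e-01  2.056e-01 -2.000e-04] F [-0.3 -0.3  6.8] w 0.0339
0.02 7 [0.5028 0.1762 0.0257] [0.5197 0.1816 0.0299]
0.03 17 [0.4986 0.1774 0.0314] [0.5209 0.1849 0.0399]
0.04 27 [0.4985 0.1758 0.04  ] [0.5203 0.233  0.0499]
0.05 34 [0.5007 0.1752 0.0501] [0.5187 0.236  0.06  ]
0.06 25 [0.499  0.1732 0.0607] [0.5177 0.2362 0.0699]
0.07 20 [0.4986 0.1698 0.0705] [0.5178 0.2347 0.0797]
0.08 8 [0.4978 0.2241 0.0803] [0.5157 0.2331 0.0891]
```

View pics/e2.png

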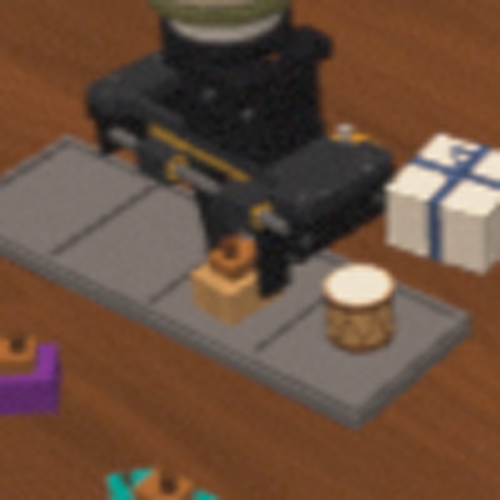

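Request:
apply_moves(increments=[{"xyz": [0, 0, -25], "rotation": [0, 0, 0], "grip": 220}, {"xyz": [0, 0, -60], "rotation": [0, 0, 0], "grip": 220}, {"xyz": [0, 0, -105], "rotation": [0, 0, 0], "grip": 220}, {"xyz": [-40, 4, -105], "rotation": [0, 0, 0], "grip": 220}, {"xyz": [-95, 10, -105], "rotation": [0, 0, 0], "grip": 220}])

```text
time: 17.25
ee_pos: [0.524, 0.1113, 0.1055]
eef_rot: [0.7, 0.714, -0.0, -0.0]
ft_force: [0.0, -1.2, -1.9]
width: 0.0337
```

```bash
python3 go.py .569 -.1855 .10 2.8
```

```text
t 17.25 pos [0.524  0.1113 0.1055] F [ 0.  -1.2 -1.9] w 0.0337 q7 [-0.53  0.21  0.27  1.83 -0.06  1.11  1.35]
xyz [-297.6   39.4    5.6] rot [-0.   0.  -1.7]
```

Request:
apply_moves(increments=[{"xyz": [-55, 8, 0], "rotation": [0, 0, -1], "grip": 220}, {"xyz": [-115, 16, 0], "rotation": [0, 0, -1.7], "grip": 220}, {"xyz": [-175, 24, 0], "rotation": [0, 0, -1.7], "grip": 220}, {"xyz": [-235, 32, 0], "rotation": [0, 0, -1.7], "grip": 220}, {"xyz": [-290, 38, 5], "rotation": [0, 0, -1.7], "grip": 220}])

```text
time: 17.88
ee_pos: [0.5678, -0.1801, 0.1011]
eef_rot: [0.69, 0.724, -0.0, 0.0]
ft_force: [0.4, 0.9, -0.2]
width: 0.0336
```

Request:
apply_moves(increments=[{"xyz": [-4, 1, 20], "rotation": [0, 0, 0], "grip": 220}, {"xyz": [-4, 1, 40], "rotation": [0, 0, 0], "grip": 220}, {"xyz": [-4, 1, 50], "rotation": [0, 0, 0], "grip": 220}, {"xyz": [-4, 1, 50], "rotation": [0, 0, 0], "grip": 220}])

```text
time: 18.38
ee_pos: [0.5685, -0.1832, 0.0505]
eef_rot: [0.689, 0.724, -0.0, -0.0]
ft_force: [0.2, -0.2, -0.3]
width: 0.0338
```

```bash
python3 go.py .569 -.1855 .001 2.8; python3 tip.py e3
```

```text
t 18.375 pos [ 0.5685 -0.1832  0.0505] F [ 0.2 -0.2 -0.3] w 0.0338 q7 [-0.11  0.42  0.42  1.72 -0.19  1.05  2.  ]
xyz [-2.3  0.4 49.5] rot [-0.1  0.   0. ]
t 18.375 pos [ 0.5685 -0.1832  0.0505] F [ 0.2 -0.2 -0.3] w 0.0338
0.07 5 [ 0.5589 -0.2082  0.0756] [ 0.5613 -0.2009  0.0785]
0.08 22 [ 0.5558 -0.2099  0.08  ] [ 0.5769 -0.1583  0.0887]
0.09 37 [ 0.5547 -0.2109  0.0912] [ 0.5733 -0.1572  0.0996]
0.1 28 [ 0.5551 -0.2116  0.1001] [ 0.5714 -0.1555  0.1081]
0.11 44 [ 0.5548 -0.2154  0.1102] [ 0.5723 -0.1546  0.12  ]
0.12 33 [ 0.5551 -0.214   0.1201] [ 0.5697 -0.1503  0.1287]
0.13 10 [ 0.5533 -0.1625  0.1304] [ 0.5739 -0.1537  0.1356]
```

View pics/e3.png

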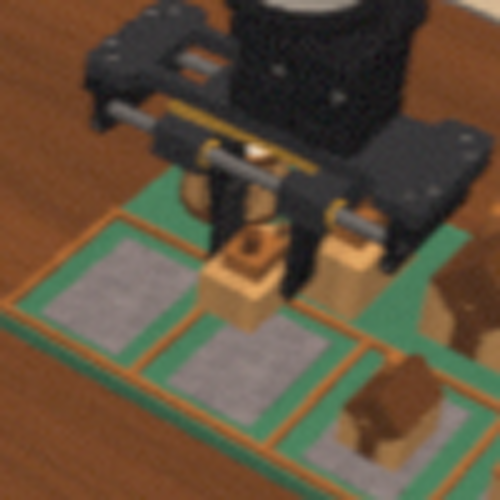

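Request:
apply_moves(increments=[{"xyz": [-2, 0, 20], "rotation": [0, 0, 0], "grip": 220}, {"xyz": [-2, 0, 38], "rotation": [0, 0, 0], "grip": 220}, {"xyz": [-2, 0, 48], "rotation": [0, 0, 0], "grip": 220}, {"xyz": [-2, 0, 50], "rotation": [0, 0, 0], "grip": 220}, {"xyz": [-2, 0, 50], "rotation": [0, 0, 0], "grip": 220}])

```text
time: 19.05
ee_pos: [0.5694, -0.1856, 0.0014]
eef_rot: [0.689, 0.724, -0.0, 0.0]
ft_force: [-0.6, -0.1, -0.8]
width: 0.0338
```

```bash
python3 go.py .569 -.1855 .000 2.8; python3 tip.py e4
```

```text
t 19.05 pos [ 0.5694 -0.1856  0.0014] F [-0.6 -0.1 -0.8] w 0.0338 q7 [-0.09  0.48  0.41  1.75 -0.23  0.95  2.03]
xyz [ 0.2 -0.3  1.4] rot [0. 0. 0.]
t 19.05 pos [ 0.5694 -0.1856  0.0014] F [-0.6 -0.1 -0.8] w 0.0338
0.02 4 [ 0.5591 -0.211   0.0278] [ 0.5749 -0.2095  0.0295]
0.03 18 [ 0.5567 -0.2121  0.0302] [ 0.5729 -0.1608  0.0394]
0.04 31 [ 0.5562 -0.2134  0.0401] [ 0.5757 -0.1614  0.0498]
0.05 37 [ 0.5563 -0.2157  0.0502] [ 0.5731 -0.1592  0.0596]
0.06 32 [ 0.5552 -0.2167  0.0605] [ 0.5732 -0.1576  0.0697]
0.07 28 [ 0.5555 -0.2171  0.0701] [ 0.5707 -0.1546  0.0799]
0.08 8 [ 0.5567 -0.1644  0.0818] [ 0.5763 -0.1589  0.0881]
```

View pics/e4.png

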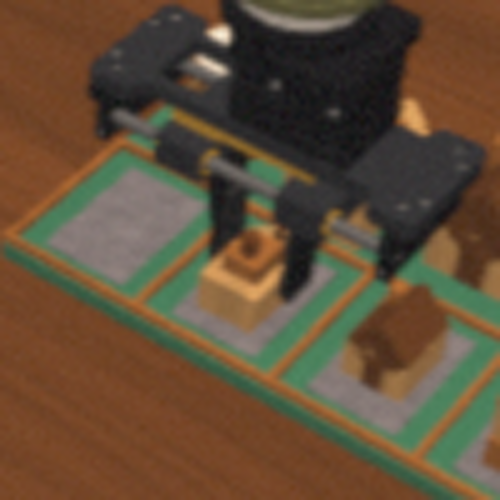

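Request:
apply_moves(increments=[{"xyz": [0, 0, 1], "rotation": [0, 0, 0], "grip": 220}, {"xyz": [0, 0, 1], "rotation": [0, 0, 0], "grip": 220}, {"xyz": [0, 0, 1], "rotation": [0, 0, 0], "grip": 150}, {"xyz": [0, 0, 1], "rotation": [0, 0, 0], "grip": 110}, {"xyz": [0, 0, 1], "rotation": [0, 0, 0], "grip": 104}])

```text
time: 19.73
ee_pos: [0.5696, -0.1857, 0.0007]
eef_rot: [0.689, 0.724, 0.0, 0.001]
ft_force: [-0.8, 0.5, -0.1]
width: 0.0474
```

Request:
apply_moves(increments=[{"xyz": [0, 0, 0], "rotation": [0, 0, 0], "grip": 104}, {"xyz": [0, 0, -40], "rotation": [0, 0, 0], "grip": 104}, {"xyz": [0, 0, -85], "rotation": [0, 0, 0], "grip": 104}, {"xyz": [30, 0, -105], "rotation": [0, 0, 0], "grip": 92}, {"xyz": [85, -6, -105], "rotation": [0, 0, 0], "grip": 92}])

```text
time: 20.35
ee_pos: [0.5604, -0.1024, 0.1078]
eef_rot: [0.691, 0.723, 0.001, 0.002]
ft_force: [1.3, 0.4, -0.5]
width: 0.0551
```

```bash
python3 go.py .5305 .126 .06 2.8
```

```text
t 20.35 pos [ 0.5604 -0.1024  0.1078] F [ 1.3  0.4 -0.5] w 0.0551 q7 [-0.25  0.28  0.41  1.75 -0.12  1.13  1.82]
xyz [229.6 -19.8  47.2] rot [ 0.3  0.1 -0.2]
```

Request:
apply_moves(increments=[{"xyz": [60, -5, 0], "rotation": [0, 0, 0], "grip": 92}, {"xyz": [120, -10, 0], "rotation": [0, 0, 0], "grip": 92}, {"xyz": [180, -15, 5], "rotation": [0, 0, 0], "grip": 92}, {"xyz": [229, -20, 20], "rotation": [0, 0, 0], "grip": 92}, {"xyz": [229, -20, 45], "rotation": [0, 0, 0], "grip": 92}])

```text
time: 20.98
ee_pos: [0.53, 0.1308, 0.0624]
eef_rot: [0.688, 0.725, 0.002, 0.002]
ft_force: [-0.1, -0.8, -0.1]
width: 0.0555
```

```bash
python3 go.py .5305 .126 .0 2.8;python3 tip.py f1
```

```text
t 20.975 pos [0.53   0.1308 0.0624] F [-0.1 -0.8 -0.1] w 0.0555 q7 [-0.56  0.28  0.27  1.85 -0.08  1.02  1.36]
xyz [-4.8 -0.1 62.4] rot [ 0.4 -0.   0.2]
t 20.975 pos [0.53   0.1308 0.0624] F [-0.1 -0.8 -0.1] w 0.0555
0.08 11 [0.5156 0.0932 0.0871] [0.5333 0.1666 0.09  ]
0.09 33 [0.5164 0.0924 0.0903] [0.5374 0.1678 0.0993]
0.1 35 [0.5142 0.0925 0.1005] [0.5353 0.1669 0.1097]
0.11 35 [0.5167 0.0902 0.11  ] [0.5377 0.1681 0.1199]
0.12 35 [0.5138 0.0884 0.1201] [0.5372 0.1675 0.13  ]
0.13 37 [0.5129 0.0855 0.1302] [0.5341 0.1741 0.1399]
0.14 11 [0.5142 0.0846 0.1402] [0.5345 0.1707 0.1487]
```

View pics/f1.png

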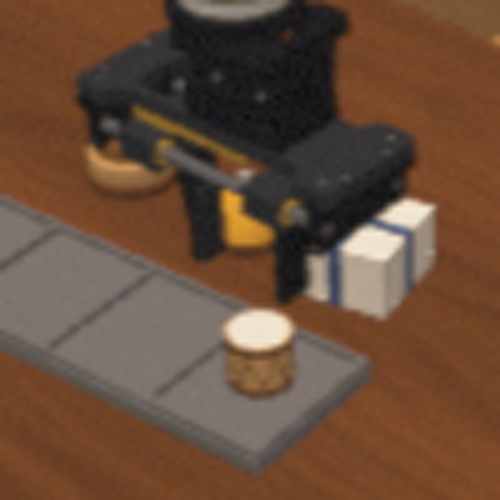

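Request:
apply_moves(increments=[{"xyz": [-4, 0, 0], "rotation": [0.4, 0, 0], "grip": 92}, {"xyz": [-4, 0, 10], "rotation": [0.4, 0, 0], "grip": 92}, {"xyz": [-4, 0, 18], "rotation": [0.4, 0, 0], "grip": 92}, {"xyz": [-4, 0, 18], "rotation": [0.4, 0, 0], "grip": 92}])

```text
time: 21.52
ee_pos: [0.5282, 0.1229, 0.0402]
eef_rot: [0.69, 0.724, -0.003, -0.001]
ft_force: [-0.4, -0.2, 0.4]
width: 0.0556
```

```bash
python3 go.py .5305 .126 .0 2.8;python3 tip.py f2
```

```text
t 21.525 pos [0.5282 0.1229 0.0402] F [-0.4 -0.2  0.4] w 0.0556 q7 [-0.54  0.31  0.27  1.86 -0.09  0.99  1.38]
xyz [ 3.1  2.7 40.2] rot [-0.3  0.2  0. ]
t 21.525 pos [0.5282 0.1229 0.0402] F [-0.4 -0.2  0.4] w 0.0556
0.06 18 [0.5157 0.0848 0.0613] [0.5368 0.1554 0.0699]
0.07 34 [0.5151 0.0848 0.0701] [0.543  0.1587 0.0789]
0.08 36 [0.5143 0.0845 0.0803] [0.5385 0.1581 0.0899]
0.09 35 [0.5142 0.0809 0.0901] [0.5368 0.1633 0.0995]
0.1 41 [0.5128 0.0806 0.1001] [0.5366 0.1649 0.1096]
0.11 30 [0.5142 0.0782 0.1108] [0.5358 0.1657 0.1196]
0.12 8 [0.5152 0.0763 0.1209] [0.5336 0.1629 0.1285]
```

View pics/f2.png

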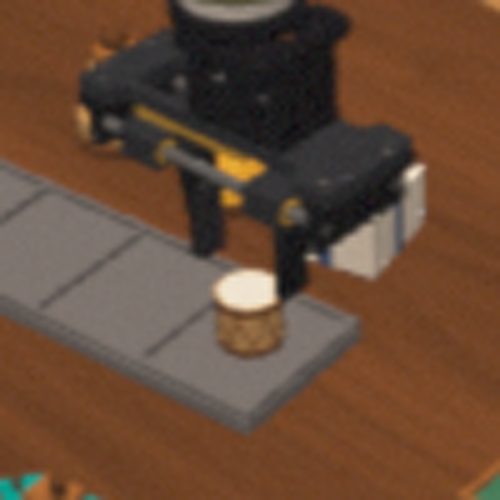

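Finger centre is at y≈0.1215 m, so I need about +4 mm.

Request:
apply_moves(increments=[{"xyz": [3, 2, 0], "rotation": [0, 0, 0], "grip": 92}, {"xyz": [3, 2, 8], "rotation": [0, 0, 0], "grip": 92}, {"xyz": [3, 2, 24], "rotation": [0, 0, 0], "grip": 92}, {"xyz": [3, 2, 39], "rotation": [0, 0, 0], "grip": 92}, {"xyz": [3, 2, 39], "rotation": [0, 0, 0], "grip": 92}])

```text
time: 22.2
ee_pos: [0.5287, 0.1255, -0.0002]
eef_rot: [0.69, 0.724, -0.004, -0.002]
ft_force: [0.1, 0.3, -0.6]
width: 0.0555
```

```bash
python3 go.py .5305 .126 .0 2.8;python3 tip.py f3
```

```text
t 22.2 pos [ 5.287e-01  1.255e-01 -2.000e-04] F [ 0.1  0.3 -0.6] w 0.0555 q7 [-0.54  0.37  0.26  1.88 -0.11  0.91  1.39]
xyz [ 0.4  1.8 -0.3] rot [-0.5  0.2  0. ]
t 22.2 pos [ 5.287e-01  1.255e-01 -2.000e-04] F [ 0.1  0.3 -0.6] w 0.0555
0.02 13 [0.5142 0.088  0.023 ] [0.5303 0.1601 0.0287]
0.03 23 [0.5163 0.0869 0.0301] [0.5365 0.1596 0.0398]
0.04 32 [0.5149 0.0851 0.04  ] [0.5411 0.1621 0.05  ]
0.05 36 [0.5161 0.0847 0.05  ] [0.5401 0.1617 0.0596]
0.06 30 [0.5152 0.0835 0.0602] [0.5356 0.1667 0.0692]
0.07 27 [0.5121 0.0808 0.0704] [0.5374 0.1669 0.08  ]
0.08 6 [0.5134 0.1567 0.08  ] [0.5368 0.1647 0.088 ]
```

View pics/f3.png

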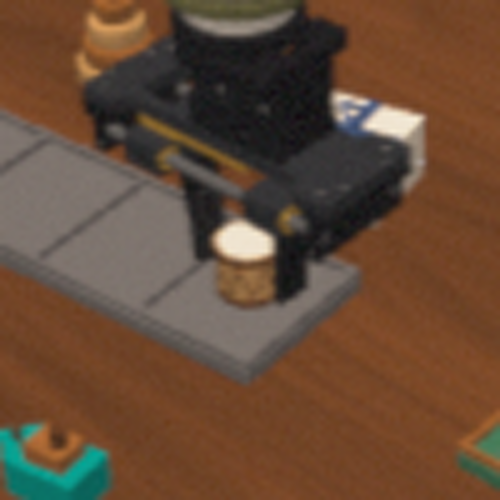

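Request:
apply_moves(increments=[{"xyz": [1, 2, 0], "rotation": [0, 0, 0], "grip": 92}, {"xyz": [1, 2, 0], "rotation": [0, 0, 0], "grip": 140}, {"xyz": [1, 2, 0], "rotation": [0, 0, 0], "grip": 210}, {"xyz": [1, 2, 0], "rotation": [0, 0, 0], "grip": 210}, {"xyz": [1, 2, 0], "rotation": [0, 0, 0], "grip": 210}])

```text
time: 22.88
ee_pos: [0.5315, 0.1269, 0.0009]
eef_rot: [0.69, 0.724, -0.004, -0.001]
ft_force: [-0.6, 0.3, 2.1]
width: 0.0399
```

Request:
apply_moves(increments=[{"xyz": [0, 0, -25], "rotation": [0, 0, 0], "grip": 210}, {"xyz": [0, 0, -60], "rotation": [0, 0, 0], "grip": 210}, {"xyz": [0, 0, -105], "rotation": [0, 0, 0], "grip": 210}, {"xyz": [-40, 3, -105], "rotation": [0, 0, 0], "grip": 210}, {"xyz": [-80, 6, -105], "rotation": [0, 0, 0], "grip": 210}])

```text
time: 23.5
ee_pos: [0.5425, 0.0471, 0.1068]
eef_rot: [0.689, 0.725, -0.003, -0.001]
ft_force: [-0.1, -0.8, -0.4]
width: 0.0395
```

```bash
python3 go.py .5645 -.1015 .05 2.8;python3 tip.py f4
```

```text
t 23.5 pos [0.5425 0.0471 0.1068] F [-0.1 -0.8 -0.4] w 0.0395 q7 [-0.46  0.23  0.33  1.8  -0.08  1.13  1.52]
xyz [-149.4   14.9   57.1] rot [-0.3  0.2  0.1]
t 23.5 pos [0.5425 0.0471 0.1068] F [-0.1 -0.8 -0.4] w 0.0395
0.13 21 [0.5284 0.0169 0.1319] [0.5477 0.0726 0.1397]
0.14 21 [0.5298 0.0162 0.1407] [0.5483 0.0725 0.1497]
0.15 30 [0.5271 0.0162 0.15  ] [0.5492 0.0773 0.1594]
0.16 43 [0.5282 0.0124 0.1601] [0.5493 0.0766 0.1699]
0.17 45 [0.529  0.0121 0.1705] [0.5527 0.0785 0.1798]
0.18 30 [0.5271 0.01   0.18  ] [0.5457 0.0831 0.189 ]
0.19 12 [ 5.261e-01 -4.000e-04  1.904e-01] [0.5501 0.083  0.1965]
```

View pics/f4.png

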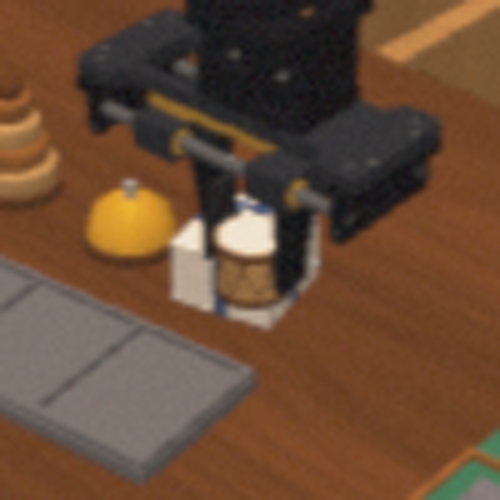

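The drum is held upright. Next, carry it to the left bay.

Request:
apply_moves(increments=[{"xyz": [-50, 5, 0], "rotation": [0, 0, 0], "grip": 210}, {"xyz": [-105, 10, 0], "rotation": [0, 0, 0], "grip": 210}, {"xyz": [-149, 15, 10], "rotation": [0, 0, 0], "grip": 210}, {"xyz": [-149, 15, 40], "rotation": [0, 0, 0], "grip": 210}, {"xyz": [-149, 15, 57], "rotation": [0, 0, 0], "grip": 210}])

```text
time: 24.18
ee_pos: [0.563, -0.1085, 0.0488]
eef_rot: [0.692, 0.722, -0.005, -0.001]
ft_force: [-0.3, 0.0, -0.3]
width: 0.0395
```

```bash
python3 go.py .5645 -.1015 .002 2.8;python3 tip.py f5
```

```text
t 24.175 pos [ 0.563  -0.1085  0.0488] F [-0.3  0.  -0.3] w 0.0395 q7 [-0.23  0.37  0.41  1.78 -0.16  1.03  1.85]
xyz [ 7.2  2.2 46.8] rot [-0.5  0.3 -0.3]
t 24.175 pos [ 0.563  -0.1085  0.0488] F [-0.3  0.  -0.3] w 0.0395
0.07 15 [ 0.5506 -0.1373  0.0736] [ 0.5705 -0.0798  0.0796]
0.08 26 [ 0.5498 -0.139   0.08  ] [ 0.5748 -0.0786  0.0893]
0.09 30 [ 0.55   -0.1387  0.0902] [ 0.5737 -0.0793  0.0996]
0.1 35 [ 0.5495 -0.1406  0.1002] [ 0.5698 -0.0782  0.1099]
0.11 43 [ 0.5499 -0.1432  0.1101] [ 0.5697 -0.0786  0.12  ]
0.12 26 [ 0.5494 -0.1403  0.1201] [ 0.5671 -0.0721  0.1297]
0.13 9 [ 0.5496 -0.0832  0.13  ] [ 0.5699 -0.076   0.1369]
```

View pics/f5.png

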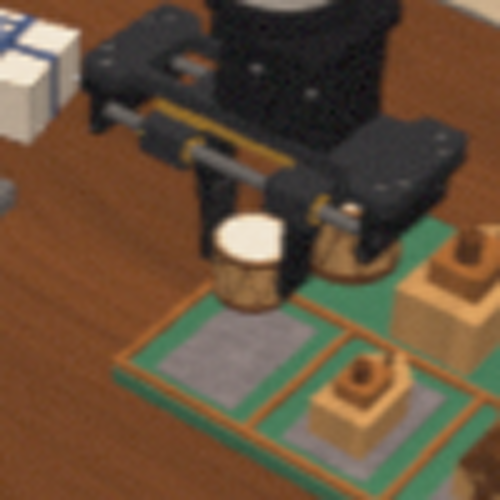

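Request:
apply_moves(increments=[{"xyz": [6, 2, 5], "rotation": [-0.4, 0, 0], "grip": 210}, {"xyz": [6, 2, 25], "rotation": [-0.4, 0, 0], "grip": 210}, {"xyz": [6, 2, 42], "rotation": [-0.4, 0, 0], "grip": 210}, {"xyz": [6, 2, 46], "rotation": [-0.4, 0, 0], "grip": 210}, {"xyz": [6, 2, 46], "rotation": [-0.4, 0, 0], "grip": 210}])

```text
time: 24.85
ee_pos: [0.5635, -0.1016, 0.0013]
eef_rot: [0.691, 0.723, -0.003, 0.001]
ft_force: [-0.7, 0.7, 0.6]
width: 0.0398
```

```bash
python3 go.py .5645 -.1015 .001 2.8;python3 tip.py f6
```

```text
t 24.85 pos [ 0.5635 -0.1016  0.0013] F [-0.7  0.7  0.6] w 0.0398 q7 [-0.23  0.43  0.39  1.82 -0.19  0.93  1.86]
xyz [0.  1.  0.3] rot [-0.2  0.3 -0.3]
t 24.85 pos [ 0.5635 -0.1016  0.0013] F [-0.7  0.7  0.6] w 0.0398
0.02 8 [ 0.5506 -0.1306  0.0249] [ 0.5699 -0.0742  0.0297]
0.03 20 [ 0.5511 -0.1316  0.0304] [ 0.5682 -0.0759  0.0397]
0.04 21 [ 0.5507 -0.1326  0.0401] [ 0.5711 -0.0764  0.0498]
0.05 30 [ 0.5493 -0.1338  0.0501] [ 0.5678 -0.0713  0.0599]
0.06 37 [ 0.5497 -0.1351  0.061 ] [ 0.5714 -0.07    0.0699]
0.07 23 [ 0.5504 -0.1358  0.0702] [ 0.5647 -0.0666  0.0795]
0.08 7 [ 0.5497 -0.0784  0.0819] [ 0.5686 -0.0665  0.0877]
```

View pics/f6.png

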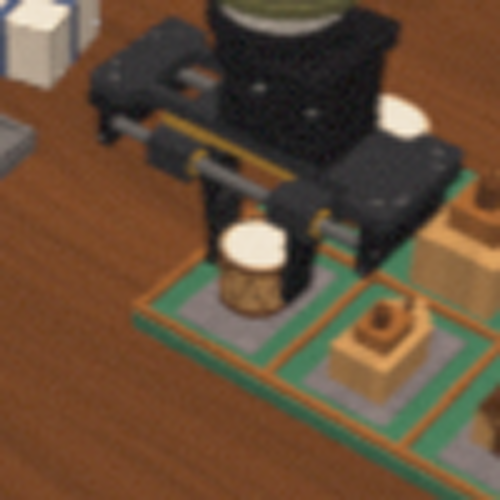

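Request:
apply_moves(increments=[{"xyz": [0, 0, 0.5], "rotation": [0, 0, 0], "grip": 210}, {"xyz": [0, 0, 0.5], "rotation": [0, 0, 0], "grip": 140}, {"xyz": [0, 0, 0.5], "rotation": [0, 0, 0], "grip": 95}, {"xyz": [0, 0, 0.5], "rotation": [0, 0, 0], "grip": 92}, {"xyz": [0, 0, 0.5], "rotation": [0, 0, 0], "grip": 92}])

```text
time: 25.52
ee_pos: [0.5637, -0.1018, 0.0009]
eef_rot: [0.691, 0.723, -0.003, 0.001]
ft_force: [-0.5, -0.1, -0.3]
width: 0.0545
```

Request:
apply_moves(increments=[{"xyz": [0, 0, -40], "rotation": [0, 0, 0], "grip": 92}, {"xyz": [0, 0, -90], "rotation": [0, 0, 0], "grip": 92}, {"xyz": [40, -5, -130], "rotation": [0, 0, 0], "grip": 92}, {"xyz": [100, -15, -150], "rotation": [0, 0, 0], "grip": 92}, {"xyz": [160, -25, -150], "rotation": [0, 0, 0], "grip": 92}])

```text
time: 26.15
ee_pos: [0.5327, 0.0592, 0.1522]
eef_rot: [0.692, 0.722, -0.001, 0.002]
ft_force: [2.0, 1.5, -0.8]
width: 0.0558
```

Request:
apply_moves(increments=[{"xyz": [60, -10, 0], "rotation": [0, 0, 0], "grip": 92}, {"xyz": [110, -20, 0], "rotation": [0, 0, 0], "grip": 92}, {"xyz": [110, -20, 0], "rotation": [0, 0, 0], "grip": 92}])

```text
time: 26.52
ee_pos: [0.5064, 0.173, 0.1516]
eef_rot: [0.689, 0.725, -0.001, 0.001]
ft_force: [0.3, -0.5, -0.3]
width: 0.0553
```

```bash
cat > chk.py <<'E'
from h import *
import pickle
M=dict(drum=(.5632,-.1024),boat=(.5673,-.186),house=(.5703,-.27),loco=(.576,-.354))
th=np.radians(2.8); ex=np.array([np.cos(th),np.sin(th)]); ey=np.array([-np.sin(th),np.cos(th)])
print(r.read_state()["time"],r.read_state()["width"])
C={n:viewer.camera(n) for n in("top","side")}
for n,c in C.items():
    P=cloud(c).reshape(-1,3); 
    for k,m in M.items():
        m=np.array(m)
        X=P[(np.hypot(P[:,0]-m[0],P[:,1]-m[1])<.042)&(P[:,2]>.022)&(P[:,2]<.075)]
        q=cv2.minAreaRect((X[:,:2]*1000).astype(np.float32)); d=np.array(q[0])/1000-m
        print(n,k,len(X),"ctr",np.round(q[0],1),"size",np.round(q[1],1),"ang",round(q[2],1),"off x,y mm",(1000*np.array([d@ex,d@ey])).round(1),"zmax",X[:,2].max().round(4))
cv2.imwrite("pics/z_t.png",cv2.resize(C["top"]["img"][85:190,265:415],None,fx=5,fy=5,interpolation=cv2.INTER_CUBIC))
cv2.imwrite("pics/z_s.png",cv2.resize(C["side"]["img"][150:280,250:430],None,fx=4,fy=4,interpolation=cv2.INTER_CUBIC))
cv2.imwrite("pics/z_all.png",C["side"]["img"])
E
python3 chk.py
```

```text
26.525 0.05525494395808938
top drum 217 ctr [ 561.5 -102.3] size [39.8 40. ] ang 34.9 off x,y mm [-1.7  0.2] zmax 0.0527
top boat 265 ctr [ 567.8 -185.4] size [61.7 32.3] ang 3.0 off x,y mm [0.5 0.6] zmax 0.0609
top house 263 ctr [ 570.6 -278.9] size [43.2 59. ] ang 0.5 off x,y mm [-0.1 -8.9] zmax 0.0574
top loco 373 ctr [ 575.3 -354.1] size [61.7 37.3] ang 4.9 off x,y mm [-0.7 -0.1] zmax 0.0612
side drum 217 ctr [ 561.  -102.2] size [43.9 39.7] ang 47.2 off x,y mm [-2.2  0.3] zmax 0.0512
side boat 254 ctr [ 566.7 -185.9] size [63.9 35.6] ang 2.3 off x,y mm [-0.6  0.2] zmax 0.0597
side house 283 ctr [ 569.4 -269.6] size [43.8 37.1] ang 4.8 off x,y mm [-0.9  0.5] zmax 0.0571
side loco 403 ctr [ 574.8 -353.5] size [65.4 35.9] ang 2.4 off x,y mm [-1.2  0.5] zmax 0.0605
```

View pics/z_t.png

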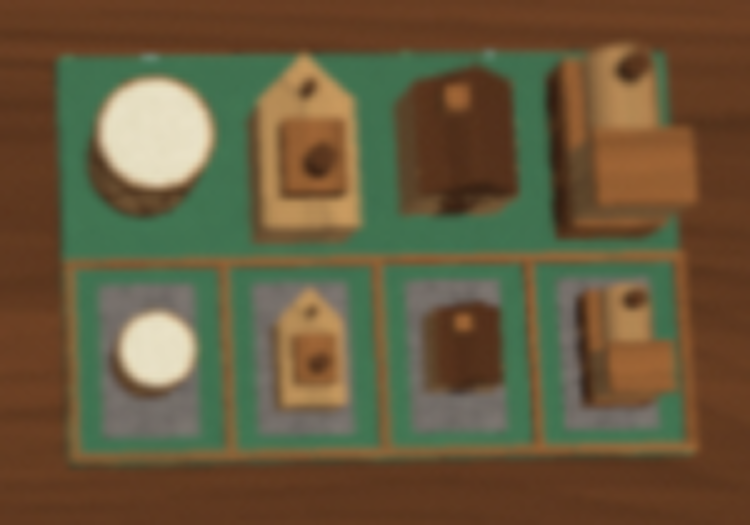

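View pics/z_s.png

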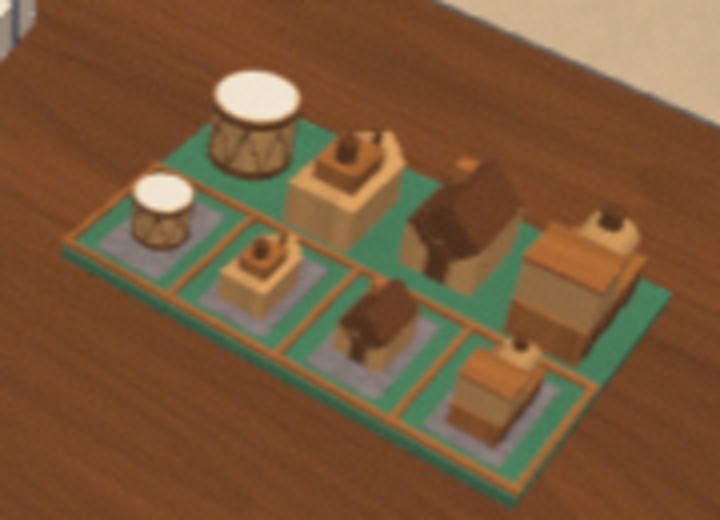

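View pics/z_all.png

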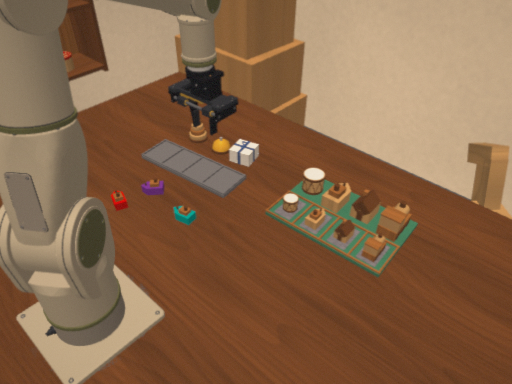

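All four toys stand in the right bays, within about 2 mm of the mat middles and upright. The one outlier is the top-view house rectangle, 59 mm wide, which picked up a stray point towards the loco bay. The side view and the picture show the house centred. Handing in.

```bash
python3 -c "
from h import *
print(r.close_job())"
```

```text
the job is handed in; nothing more can be done
None
```

I moved the house, locomotive, boat and drum, in that order, from the stock tray to the bays in front of their large models. I then opened the gripper, drew the arm clear and handed the job in at about 26.6 s. No verdict was reported.

**Last checks:** both cameras put each toy within about 2 mm of its mat's middle. The locomotive, boat and house lie within about 2° of the large models' length, and all four stand upright on the stand. The ring pyramid, bell, gift box and coloured boats look in place in the last side picture, though I did not measure them.

**What disagreed:**
- **Tool height:** the reported TCP height read about 30 mm lower than the depth pictures, all through the run. I set all grasp and release heights from the pictures.
- **Top-view house reading:** the final top-view measurement showed an 8.9 mm sideways offset for the house, with a width of 59 mm, which I put down to a stray point towards the locomotive. The side view gave 0.5 mm, and the picture shows the house centred.

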